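Free the collecting tray from under parked cartons and slide it into the wire cutter's bay

TASK

The wire cutter's open grey collecting tray is buried under two cartons. Lift the cartons off and restack them on the plywood skid, the long flat carton below, lying square with the skid, and the short tall one squarely on top of it; and slide the tray along the bench, without lifting it, into the bay under the machine's outfeed chute until it sits fully home between the guide rails, flat against the end stop. Keep the cartons upright and leave everything else on the bench where it is.

Things in the scene. Friction and masses are not known exactly. Their poses are not given: they have to be found in the camera images.
- tray: Empty open-topped grey plastic tray, 150 mm (its x) by 210 mm (its y), 60 mm high outside; walls and floor 5 mm thick; outside of the top edge a lip 5 mm wide, for looks only. About 0.5 kg, loose, slippery (friction about 0.35). Origin: centre of its underside; z up. At the start it is roughly parallel to the bay, its +y end towards the bay, with carton_low lying across its two long rims.
- carton_low: Closed brown cardboard carton, 180 mm (its x) by 62 mm (its y) by 55 mm high, about 0.55 kg (0.4 to 0.75), rigid. Origin: centre of its underside; z up. At the start it lies across the open tray, underside 60 mm above the bench, its x roughly along the tray's x, its ends overhanging the rims; the space in the tray beside it is free for fingers.
- carton_top: Closed brown cardboard carton, 130 mm (its x) by 60 mm (its y) by 80 mm high, about 0.45 kg (0.3 to 0.65), rigid. Origin: centre of its underside; z up. At the start it stands on carton_low, underside 115 mm above the bench, its x roughly along carton_low's x.
- skid: Low plywood skid fixed to the bench: deck 260 mm (its x) by 250 mm (its y), deck top 24 mm above the bench, bare at the start, to the right of the tray (-y). Room for both cartons side by side. Origin: centre of its underside on the bench; z up.
- bay: Wire cutting machine and its tray bay, one fixed body, left of the tray (+y). Origin: on the bench, where the centre of the tray's underside lies when the tray is fully home; z up. The tray goes in along this +y, its x parallel to this x. Steel guide rails 28 mm high, inner faces at x = -82 and +82 mm, run from y = -60 to +110 mm; end stop plate 40 mm high, face at y = +105 mm.
- bay_mouth (a point): Point on the bench in the middle of the bay's mouth, at y = -108 mm of the bay body, where the flared ends of the guide rails stand about 220 mm apart; they narrow to 164 mm at y = -60 mm. Axes as the bay body.
- chute_lip (a point): Middle of the lower edge of the sheet-steel outfeed chute, 110 mm wide, at y = +85 mm of the bay body, 105 mm above the bench: it overhangs the far end of a tray that is home. From here the chute rises at 13 degrees towards the machine housing at y = +500 mm.
- reel: Bystander: empty black plastic reel standing on its flange beyond the tray, 110 mm across, 60 mm high. Origin: centre of its underside.
- can: Bystander: spray can, 52 mm across, 150 mm high, standing beyond the tray. Origin: centre of its underside.
- spare_carton: Bystander: a closed carton like carton_top (130 by 60 by 80 mm), standing on the bench beyond the skid. Origin: centre of its underside.
- mug: Bystander: white mug, 80 mm across, 90 mm high, on the robot's side of the skid. Origin: centre of its underside.
- screwdriver: Bystander: screwdriver 190 mm long lying on the bench on the robot's side of the bay. Origin: under its middle.
- crimper: Bystander: crimping pliers, 190 mm long, 16 mm high, lying on the bench to the right of the skid (-y). Origin: near their middle, on the underside.
There are look-alikes about, which are no part of the job. What is shaped like the carton_low but red is not meant. Leave any pink look-alike of the carton_top alone.

How it is judged:
At the end, for the whole second after the job is handed in: Tray flat on the bench between the rails, within 8 mm of fully home, 5 deg of parallel. carton_low upright on the skid deck, square to it within 20 deg, overhang under about 15 mm. carton_top upright on it, centred within 30 mm along and 14 mm across, parallel within 10 deg. All at rest (y of tray in the frame of bay between -0.008 and 0.006 m and x of tray in the frame of bay between -0.014 and 0.014 m and angle between the x axis of tray and the x axis of bay, either way round below 0.09 rad and height (world z) of tray below 0.004 m and angle between tray's own z axis and vertical below 0.05 rad and z of carton_low in the frame of skid between 0.018 and 0.03 m and ((angle between the x axis of carton_low and the x axis of skid, either way round below 0.35 rad and x of carton_low in the frame of skid between -0.055 and 0.055 m and y of carton_low in the frame of skid between -0.105 and 0.105 m) or (angle between the x axis of carton_low and the y axis of skid, either way round below 0.35 rad and x of carton_low in the frame of skid between -0.11 and 0.11 m and y of carton_low in the frame of skid between -0.05 and 0.05 m)) and angle between each of carton_low, carton_top's own z axis and vertical below 0.06 rad and z of carton_top in the frame of carton_low between 0.049 and 0.061 m and x of carton_top in the frame of carton_low between -0.03 and 0.03 m and y of carton_top in the frame of carton_low between -0.014 and 0.014 m and angle between the x axis of carton_top and the x axis of carton_low, either way round below 0.17 rad and linear speed of each of carton_low, carton_top, tray below 0.02 m/s); the robot touches nothing.
It fails at once if the tray is lifted off the bench or tipped (height (world z) of tray above 0.02 m or angle between tray's own z axis and vertical above 0.2 rad).
It fails at once if a carton is tipped over (angle between any of carton_low, carton_top's own z axis and vertical above 0.5 rad).
It fails at once if the reel, can, mug, spare carton, screwdriver or pliers are pushed away by more than 25 mm (distance of any of reel, can, spare_carton, mug, screwdriver, crimper from where it was at the start of the episode above 0.025 m).
It fails at once if the reel, can, mug or spare carton is knocked over (angle between any of can, mug, reel, spare_carton's own z axis and vertical above 0.4 rad).
It also fails if it takes over 72 s, if anything falls off the work surface, if the arm or the gripper's body presses on something with over 40 N, if the wrist force passes 120 N, or if a joint passes its speed limit or range.

ROBOT

A 7-joint arm with a two-finger parallel gripper is mounted at the origin on the work surface. World frame = base frame: x ahead of the robot, y to its left, z up, the work surface at z = 0. Lengths are in m, angles in rad, forces in N, time in s.
With the tool pointing down it reaches from about 0.4 to 0.9 m from the base axis. Payload 5.5 kg.
Tool frame: the origin (TCP) lies on the centre line of the jaws, within the pads' length; the fingertips stand bot.tcp_to_tips ahead of it and the grasp point (between the pads) is the TCP (bot.tcp_to_tips is the distance from the TCP to the fingertips, in m); z points along the fingers, x is the direction in which the jaws open and shut, and the axes are right-handed (so a half turn about z gives the same grasp; the last joint's range is limited). The gripper opens to 85 mm and grips with 20 to 120 N. Pads are 22 mm wide; open, the fingers measure 114 mm over their backs; the gripper's body (76 mm by 85 mm) begins 54 mm behind the grasp point. The pads swing forward as they close: fully open they stand 13 mm farther back than shut.
Start: joints at [1.577, 0.501, -0.427, 1.55, 0.221, 1.138, -0.21], TCP at [0.165, -0.629, 0.215] pointing down, gripper open.
Joint ranges: [-2.88, 2.88], [-0.31, 2.03], [-1.54, 1.56], [0.2, 2.42], [-1.41, 4.55], [0.19, 2.02], [-2.57, 2.57]. Speed limits (rad/s): [2.57, 2.57, 3.14, 3.14, 3.14, 3.14, 3.14].

INTERFACE

Orientations are given as a unit quaternion [x, y, z, w].
In Python, from cell import bot gives the robot as it stands. The module is installed in compiled form; this text tells all that it offers.
- The arm moves only by the tool servo_tool, never from a script. Its argument "moves" is a list of rows, each an object with "delta_pos": the shift along the tool's x, y, z each as a share of 200 mm, from -1 to 1, a list of three; "dr": the turn, a rotation vector about the tool's x, y, z each as a share of 6 degrees, from -1 to 1, a list of three; "hand": the gripper command: -1 is fully open, 1 is shut, values between are in proportion. A call has 1 to 10 rows; each row shifts and turns the commanded pose from where the row before left it, along the tool's axes as they then stand; what a row does not reach is not made up. A row lasts 1/10 s, in which the tool goes at most 50 mm and 8.59 degrees, less where a joint would pass 70% of its speed; a pose out of reach is approached as far as the arm can. A call with a number of a shift or a turn outside -1 to 1 is refused whole. A call with a gripper value outside its range is refused whole. The fingers move at their own pace and stop on an object; "grip_force" is the grip in N (left out, the last holds). Time passes only in rows, so rows that do not move let the fingers close. It gives the time, the measured TCP pose, the force and the opening at its end, in the units of the state.
- bot.sense(): the state, without advancing time (a new reading comes with each control period).
- bot.grab_frame(name): name is "scene" or "top" or "wrist"; returns a dict with "pixels" (400x640x3 uint8, red, green, blue), "camera_matrix" (3x3 intrinsics, pixels), "view" (4x4, takes a point from world to camera coordinates). Camera axes: x right, y down, z forward; pixel columns grow to the right and rows downward; lengths in m; the calibration is good to about 2 mm. A picture is of the moment at which its call begins. There is no depth.
- bot.sign_off(): hands the job in, once; it reports no verdict.
Trained networks look in a picture, given as the dict that the camera call returned (one of the last four; its "shot" number tells which), for a name from the list of things; names that differ only in an ending like _2 or _b are one class to them, and where a whole thing is asked for, a point or a joint stands for the part that bears it (a point fixed in the world has none). Each returns a list of dicts, best first, with "score" (0 to 1); they miss things now and then, are a little off and sometimes report something else, mostly with a low value. They report only what shows in the picture. A call takes as long as a camera call. They do not tell look-alikes from the thing itself.
- bot.silhouettes(picture, query): "region" (400x640 bool, what is visible of it) and "xy" ([column, row] in pixels, amid what is visible of it).
- bot.mark_of(picture, query): "xy" ([column, row] in pixels: a listed point, or the origin of a listed thing).
The state is a dict: "time": time; "q": joint angles; "dq": joint speeds; "joint_efforts": joint torques, N m; "eef_pos": TCP position; "ee_rot": TCP orientation; "wrist_force": force on the tool from outside, world axes, zero at the start; "moment": the same for the moment, N m; "finger_gap": finger opening in m.
Only numpy, scipy, OpenCV 4.12 (cv2) and the standard library are available. Lean on these libraries where they do the work, as an engineer would, in place of code of your own. Each camera call takes 0.05 s, during which the arm holds its last target. There are 200 camera calls.

## Working session

There is one attempt and no reset: what is moved stays moved. The work goes in short steps, Python scripts to look and compute and a tool call to move; the robot and the scene stay as the last step left them, time stands still between calls to the robot, and variables do not carry over. Pictures are saved under pics/ and viewed, about 8 in all and at most 12, crops included, and the job is handed in when it is done.

Besides the shell and the picture viewer there is one more tool, called after "Call:" as a command line: name --argument value ..., lists and objects as JSON in quotes. servo_tool: Moves the arm, as the interface text tells. Its arguments: {"type":"object","properties":{"moves":{"type":"array","items":{"type":"object","properties":{"delta_pos":{"type":"array","items":{"type":"number","minimum":-1,"maximum":1}},"dr":{"type":"array","items":{"type":"number","minimum":-1,"maximum":1}},"hand":{"type":"number"}}}},"grip_force":{"type":"number"}},"required":["moves"]}

```bash
mkdir -p pics; cat > h.py <<'E'
import numpy as np, cv2
from cell import bot
from scipy.spatial.transform import Rotation as R
def save(f,n): cv2.imwrite(n,cv2.cvtColor(f["pixels"],cv2.COLOR_RGB2BGR))
def proj(f,P):
    P=np.atleast_2d(P); V=f["view"]; c=P@V[:3,:3].T+V[:3,3]; u=c@f["camera_matrix"].T
    return u[:,:2]/u[:,2:]
def back(f,uv,z):
    V=f["view"]; Rm=V[:3,:3]; o=-Rm.T@V[:3,3]
    d=Rm.T@np.linalg.solve(f["camera_matrix"],[uv[0],uv[1],1.]); return o+d*(z-o[2])/d[2]
E
python3 - <<'E'
from h import *
np.set_printoptions(precision=3,suppress=True)
s=bot.sense(); print(s["time"],s["eef_pos"],s["ee_rot"],s["wrist_force"],s["finger_gap"],bot.tcp_to_tips)
print(R.from_quat(s["ee_rot"]).as_matrix())
for n in ["scene","top"]:
    f=bot.grab_frame(n); save(f,f"pics/{n}0.png"); V=f["view"]; print(n,"cam at",-V[:3,:3].T@V[:3,3]); print(f["camera_matrix"])
    print(V[:3,:3])
    for q,z in [("tray",0),("carton_low",.06),("carton_top",.115),("skid",0),("bay",0),("bay_mouth",0),("chute_lip",.105),("reel",0),("can",0),("mug",0),("spare_carton",0),("screwdriver",0),("crimper",0)]:
        for m in bot.mark_of(f,q)[:3]: print(q,round(m["score"],2),m["xy"],back(f,m["xy"],z)[:2])
E
```

```text
0.0 [ 0.165 -0.628  0.214] [ 0.792 -0.611 -0.001 -0.001] [ 0.481  0.659 -0.668] 0.08547082315474465 0.019
[[ 0.254 -0.967 -0.   ]
 [-0.967 -0.254  0.002]
 [-0.002 -0.    -1.   ]]
scene cam at [1.333 0.211 1.135]
[[410.58    0.    321.656]
 [  0.    410.58  206.358]
 [  0.      0.      1.   ]]
[[-0.286  0.958 -0.014]
 [ 0.74   0.212 -0.638]
 [-0.609 -0.193 -0.77 ]]
tray 0.8 [343.6, 219.5] [0.471 0.017]
carton_low 0.89 [490.4, 208.6] [0.336 0.49 ]
carton_low 0.88 [343.6, 208.5] [0.471 0.016]
carton_top 0.88 [384.0, 291.6] [0.771 0.207]
carton_top 0.77 [347.7, 194.2] [0.452 0.023]
skid 0.9 [256.0, 199.6] [ 0.47  -0.313]
bay_mouth 0.59 [344.3, 215.4] [0.453 0.015]
bay_mouth 0.53 [284.5, 280.5] [ 0.756 -0.099]
chute_lip 0.92 [482.9, 236.6] [0.498 0.46 ]
reel 0.8 [286.8, 278.1] [ 0.746 -0.095]
reel 0.53 [255.2, 202.7] [ 0.485 -0.311]
can 0.68 [338.7, 297.7] [0.766 0.079]
mug 0.87 [266.7, 158.7] [ 0.259 -0.355]
spare_carton 0.64 [235.6, 264.4] [ 0.745 -0.271]
screwdriver 0.69 [429.0, 194.9] [0.275 0.289]
crimper 0.84 [192.6, 189.3] [ 0.489 -0.562]
top cam at [ 0.319 -0.032  1.867]
[[490.419
[... 175 characters left out ...]
63 0.016]
tray 0.64 [305.0, 225.0] [0.457 0.012]
carton_low 0.86 [173.2, 275.6] [0.279 0.494]
carton_low 0.23 [457.2, 214.4] [ 0.48  -0.554]
carton_top 0.97 [250.5, 161.6] [0.684 0.203]
carton_top 0.62 [303.3, 225.7] [0.446 0.016]
carton_top 0.28 [305.3, 223.9] [0.453 0.008]
skid 0.64 [389.0, 216.4] [ 0.483 -0.31 ]
chute_lip 0.95 [183.3, 210.3] [0.512 0.447]
reel 0.58 [331.4, 146.7] [ 0.76  -0.096]
can 0.63 [304.1, 224.2] [0.46  0.016]
can 0.58 [284.3, 150.6] [0.748 0.087]
mug 0.55 [403.3, 273.9] [ 0.264 -0.355]
spare_carton 0.94 [376.4, 147.0] [ 0.755 -0.271]
screwdriver 0.47 [226.3, 274.7] [0.276 0.312]
crimper 0.74 [452.1, 210.9] [ 0.499 -0.552]
crimper 0.58 [388.4, 213.2] [ 0.496 -0.308]
```

```bash
python3 - <<'E'
import cv2
a=cv2.imread("pics/top0.png")[100:300,130:480]; cv2.imwrite("pics/top0c.png",cv2.resize(a,(800,457),interpolation=cv2.INTER_CUBIC))
E
```

```text
(no output)
```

View pics/scene0.png

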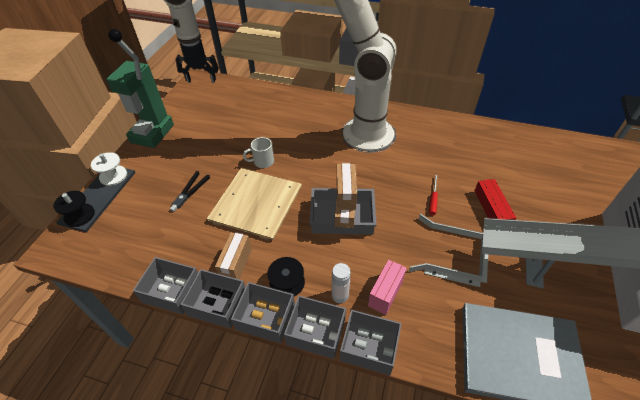

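View pics/top0c.png

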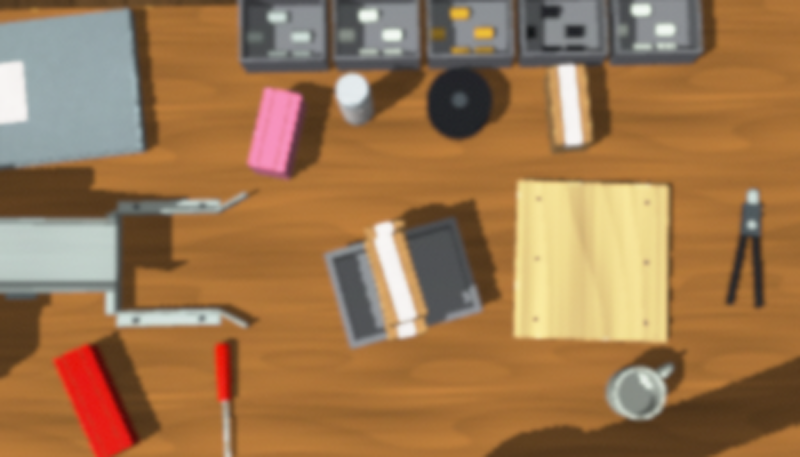

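```bash
cat >> h.py <<'E'
from scipy.optimize import minimize
def corners(p,d,z0):
    c,s=np.cos(p[2]),np.sin(p[2]); L=[]
    for z in (z0,z0+d[2]):
        for a,b in ((-1,-1),(1,-1),(1,1),(-1,1)):
            x,y=a*d[0]/2,b*d[1]/2; L.append((p[0]+c*x-s*y,p[1]+s*x+c*y,z))
    return np.array(L)
def hull(f,p,d,z0,S=4):
    m=np.zeros((400*S,640*S),np.uint8); h=cv2.convexHull(((proj(f,corners(p,d,z0))+.5)*S).astype(np.float32)).astype(np.int32)
    cv2.fillConvexPoly(m,h,1); return cv2.resize(m.astype(np.float32),(640,400),interpolation=cv2.INTER_AREA)
def fit(views,p0,d,z0,step=(.015,.015,.15)):
    # views: list of (frame, mask, ignore)
    def cost(p):
        t=0
        for f,m,ig in views:
            h=hull(f,p,d,z0); w=~ig; t+=(np.abs(h-m)*w).sum()/m.sum()
        return t
    p0=np.array(p0,float); best=None
    for sg in (1,-1):
        sx=np.vstack([p0]+[p0+sg*np.eye(3)[i]*step[i] for i in range(3)])
        r=minimize(cost,p0,method="Nelder-Mead",options=dict(initial_simplex=sx,xatol=1e-4,fatol=1e-4,maxiter=150))
        if best is None or r.fun<best.fun: best=r
    return best.x,best.fun/len(views)
def mask_at(f,q,P):
    u=proj(f,P)[0]; c=bot.silhouettes(f,q); c=[k for k in c if np.hypot(*(np.array(k["xy"])-u))<25]
    return c[0]["region"] if c else None
E
cat > m0.py <<'E'
from h import *
np.set_printoptions(precision=4,suppress=True)
F=[bot.grab_frame("scene"),bot.grab_frame("top")]
Z=np.zeros((400,640),bool)
M={}
for q,P in [("carton_top",(.45,.015,.155)),("carton_low",(.46,.015,.09)),("tray",(.46,.015,.03)),("skid",(.483,-.31,.02))]:
    M[q]=[mask_at(f,q,P) for f in F]; print(q,[None if m is None else m.sum() for m in M[q]])
def go(q,p0,d,z0,ign):
    v=[(f,m.astype(float),i) for f,m,i in zip(F,M[q],ign) if m is not None]
    for k in ([v]+[[a] for a in v]): print(q,*fit(k,p0,d,z0))
    return
o=lambda *qs:[sum([M[q][i] for q in qs if M[q][i] is not None],Z.copy())>0 for i in range(2)]
go("carton_top",(.45,.015,.2),(.13,.06,.08),.115,[Z,Z])
go("carton_low",(.46,.015,.2),(.18,.062,.055),.06,o("carton_top"))
go("tray",(.46,.015,.2),(.16,.22,.06),0,o("carton_top","carton_low"))
go("skid",(.483,-.31,0),(.26,.25,.024),0,[Z,Z])
f=F[1]
for q in("bay","chute_lip"):
  for c in bot.silhouettes(f,q)[:2]: print(q,c["score"],c["xy"],c["region"].sum())
a=cv2.cvtColor(F[1]["pixels"],cv2.COLOR_RGB2BGR)[170:260,120:260]; b=cv2.cvtColor(F[0]["pixels"],cv2.COLOR_RGB2BGR)[200:300,400:540]
cv2.imwrite("pics/bay.png",np.vstack([cv2.resize(a,None,fx=4,fy=4,interpolation=2)[:300],cv2.resize(b,None,fx=4,fy=4,interpolation=2)[:300]]))
E
python3 m0.py
```

```text
carton_top [np.int64(905), np.int64(690)]
carton_low [np.int64(305), np.int64(177)]
tray [np.int64(2167), np.int64(1848)]
skid [np.int64(4140), np.int64(4530)]
carton_top [0.4548 0.0145 0.2886] 0.060585815517655545
carton_top [0.4545 0.0161 0.2754] 0.05027624309392265
carton_top [0.4559 0.0138 0.2822] 0.04891304347826087
carton_low [0.4605 0.0158 0.2227] 0.32627581735667316
carton_low [0.4547 0.0166 0.2061] 0.15799180327868853
carton_low [0.4623 0.0151 0.2185] 0.3668785310734463
tray [0.4583 0.0066 0.2632] 0.07110599056189158
tray [0.4565 0.0073 0.2635] 0.0734598523304107
tray [0.4597 0.0055 0.2609] 0.05100108225108225
skid [ 0.491  -0.3068 -0.0594] 0.03186911131906453
skid [ 0.4889 -0.3078 -0.0497] 0.042451690821256036
skid [ 0.4916 -0.3064 -0.0623] 0.018956953642384106
bay 0.59 [49.8, 221.9] 14661
chute_lip 0.79 [53.8, 222.6] 14660
```

View pics/bay.png

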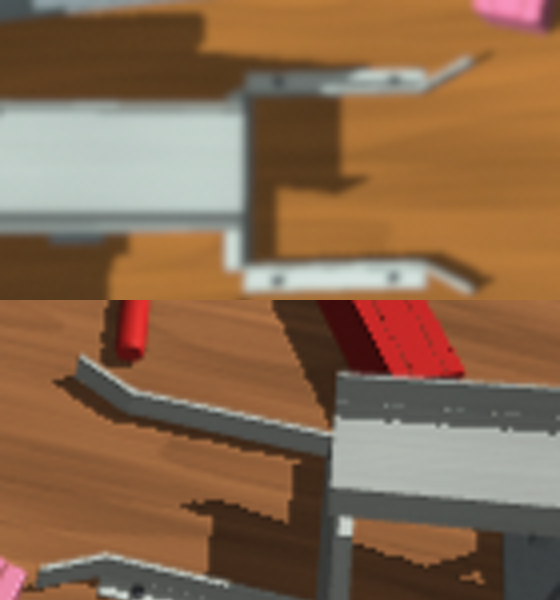

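```bash
cat > bay.py <<'E'
from h import *
np.set_printoptions(precision=4,suppress=True)
from scipy.optimize import least_squares
F={n:bot.grab_frame(n) for n in("scene","top")}
t=lambda x,y:(120+x/4-.4,170+y/4-.4); s=lambda x,y:(400+x/4-.4,200+(y-300)/4-.4)
pk=[("top",t(427,90),(.082,-.06,.014)),("top",t(427,260),(-.082,-.06,.028)),("top",t(478,57),(.110,-.108,.028)),("top",t(478,288),(-.110,-.108,.028)),
("scene",s(130,392),(-.082,-.06,.028)),("scene",s(80,355),(-.11,-.108,.028)),("scene",s(107,553),(.082,-.06,.028)),("scene",s(40,568),(.11,-.108,.028)),
("top",t(247,262),(-.082,.1,.028)),("top",t(247,90),(.082,.1,.014))]
def W(p,l): c,s_=np.cos(p[2]),np.sin(p[2]); return np.array([p[0]+c*l[0]-s_*l[1],p[1]+s_*l[0]+c*l[1],l[2]])
def res(p,k=8): return np.concatenate([proj(F[n],W(p,l))[0]-u for n,u,l in pk[:k]])
r=least_squares(res,[.5,.36,0]);print(r.x);print(res(r.x,10).reshape(-1,2))
for n in F: print(n,"lip",proj(F[n],W(r.x,(0,.085,.105))),[m["xy"] for m in bot.mark_of(F[n],"chute_lip")[:1]],"mouth",W(r.x,(0,-.108,0)))
E
python3 bay.py
```

```text
[0.5059 0.3711 0.0059]
[[-0.6485  0.0391]
 [-1.0687  0.3826]
 [-1.4501  0.1137]
 [-0.9188  0.5156]
 [-0.5755  0.1889]
 [-1.2214  0.206 ]
 [-0.9677  0.0255]
 [-0.8924  0.0974]
 [ 1.1194  1.0693]
 [ 2.2839  1.1748]]
scene lip [[481.3738 238.2901]] [[482.7, 237.6]] mouth [0.5065 0.2631 0.    ]
top lip [[180.8811 212.216 ]] [[184.4, 213.3]] mouth [0.5065 0.2631 0.    ]
```

```bash
cat > plan.py <<'E'
from h import *
import sys,json
def Rt(psi): c,s=np.cos(psi),np.sin(psi); return R.from_matrix(np.array([[c,s,0],[s,-c,0],[0,0,-1.]]))
def plan(wps,hand,vmax=.045,wmax=5.):
    """wps: list of (x,y,z,psi); prints rows in tool axes"""
    s=bot.sense(); p=np.array(s["eef_pos"]); r=R.from_quat(s["ee_rot"]); out=[]
    for w in wps:
        q=np.array(w[:3]); rt=Rt(w[3]); n=max(1,int(np.ceil(np.linalg.norm(q-p)/vmax)),int(np.ceil(np.degrees((r.inv()*rt).magnitude())/wmax)))
        for k in range(n,0,-1):
            d=np.round(r.inv().apply((q-p)/k)/.2,3); t=np.round(np.degrees((r.inv()*rt).as_rotvec())/k/6,3)
            p=p+r.apply(d*.2); r=r*R.from_rotvec(np.radians(t*6)); out.append(dict(delta_pos=(d+0.).tolist(),dr=(t+0.).tolist(),hand=hand))
    print(len(out)); print(json.dumps(out))
if __name__=="__main__":
    a=json.loads(sys.argv[1]); plan(a,float(sys.argv[2]),*map(float,sys.argv[3:]))
E
python3 plan.py '[[0.165,-0.629,0.27,-1.29],[0.42,-0.35,0.27,-1.29],[0.4545,0.0148,0.27,-1.288],[0.4545,0.0148,0.225,-1.288]]' -1
```

```text
22
[{"delta_pos": [0.001, 0.0, -0.138], "dr": [0.0, 0.0, -0.114], "hand": -1.0}, {"delta_pos": [0.0, 0.001, -0.139], "dr": [0.0, 0.0, -0.115], "hand": -1.0}, {"delta_pos": [-0.11, -0.179, 0.0], "dr": [0.0, 0.0, 0.0], "hand": -1.0}, {"delta_pos": [-0.11, -0.179, 0.0], "dr": [0.0, 0.0, 0.0], "hand": -1.0}, {"delta_pos": [-0.11, -0.179, 0.0], "dr": [0.0, 0.0, 0.0], "hand": -1.0}, {"delta_pos": [-0.109, -0.179, 0.0], "dr": [0.0, 0.0, 0.0], "hand": -1.0}, {"delta_pos": [-0.11, -0.179, 0.0], "dr": [0.0, 0.0, 0.0], "hand": -1.0}, {"delta_pos": [-0.109, -0.179, 0.0], "dr": [0.0, 0.0, 0.0], "hand": -1.0}, {"delta_pos": [-0.11, -0.179, 0.0], "dr": [0.0, 0.0, 0.0], "hand": -1.0}, {"delta_pos": [-0.109, -0.179, 0.0], "dr": [0.0, 0.0, 0.0], "hand": -1.0}, {"delta_pos": [-0.11, -0.18, 0.0], "dr": [0.0, 0.0, 0.0], "hand": -1.0}, {"delta_pos": [-0.189, -0.075, 0.0], "dr": [0.0, 0.0, -0.002], "hand": -1.0}, {"delta_pos": [-0.189, -0.075, 0.0], "dr": [0.0, 0.0, -0.002], "hand": -1.0}, {"delta_pos": [-0.189, -0.075, 0.0], "dr": [0.0, 0.0, -0.002], "hand": -1.0}, {"delta_pos": [-0.189, -0.074, 0.0], "dr": [0.0, 0.0, -0.002], "hand": -1.0}, {"delta_pos": [-0.19, -0.075, 0.0], "dr": [0.0, 0.0, -0.002], "hand": -1.0}, {"delta_pos": [-0.189, -0.075, 0.0], "dr": [0.0, 0.0, -0.002], "hand": -1.0}, {"delta_pos": [-0.19, -0.074, 0.0], "dr": [0.0, 0.0, -0.002], "hand": -1.0}, {"delta_pos": [-0.189, -0.075, 0.0], "dr": [0.0, 0.0, -0.003], "hand": -1.0}, {"delta_pos": [-0.19, -0.074, 0.0], "dr": [0.0, 0.0, -0.002], "hand": -1.0}, {"delta_pos": [0.0, 0.0, 0.113], "dr": [0.0, 0.0, 0.0], "hand": -1.0}, {"delta_pos": [0.0, 0.0, 0.112], "dr": [0.0, 0.0, 0.0], "hand": -1.0}]
```

Call:
servo_tool --moves '[{"delta_pos":[0,0,-0.138],"dr":[0,0,-0.115],"hand":-1},{"delta_pos":[0,0,-0.138],"dr":[0,0,-0.115],"hand":-1},{"delta_pos":[-0.11,-0.179,0],"hand":-1},{"delta_pos":[-0.11,-0.179,0],"hand":-1},{"delta_pos":[-0.11,-0.179,0],"hand":-1},{"delta_pos":[-0.11,-0.179,0],"hand":-1},{"delta_pos":[-0.11,-0.179,0],"hand":-1},{"delta_pos":[-0.11,-0.179,0],"hand":-1},{"delta_pos":[-0.11,-0.179,0],"hand":-1},{"delta_pos":[-0.11,-0.179,0],"hand":-1}]'

```text
$.moves[2]: bad value
```

```bash
sed -i 's/^    print(len(out)); print(json.dumps(out))/    for k,o in enumerate(out):\n        print(k+1,o["delta_pos"],o["dr"]) if k==0 or np.abs(np.array(o["delta_pos"]+o["dr"])-np.array(out[k-1]["delta_pos"]+out[k-1]["dr"])).max()>.004 or k==len(out)-1 else None/' plan.py
python3 plan.py '[[0.4545,0.0148,0.27,-1.288],[0.4545,0.0148,0.225,-1.288]]' -1; python3 -c "
from h import *
s=bot.sense();print(s['time'],s['eef_pos'],s['wrist_force'])"
```

```text
1 [-0.172, -0.139, -0.017] [0.0, 0.0, -0.016]
17 [0.0, 0.0, 0.113] [0.0, 0.0, 0.0]
18 [0.0, 0.0, 0.112] [0.0, 0.0, 0.0]
2.2 [ 0.16510208 -0.62866113  0.21460864] [ 0.52703942 -0.62056604 -0.35552309]
```

Rows need all three fields.

Call:
servo_tool --moves '[{"delta_pos":[0,0,-0.138],"dr":[0,0,-0.115],"hand":-1},{"delta_pos":[0,0,-0.138],"dr":[0,0,-0.115],"hand":-1},{"delta_pos":[-0.11,-0.179,0],"dr":[0,0,0],"hand":-1},{"delta_pos":[-0.11,-0.179,0],"dr":[0,0,0],"hand":-1},{"delta_pos":[-0.11,-0.179,0],"dr":[0,0,0],"hand":-1},{"delta_pos":[-0.11,-0.179,0],"dr":[0,0,0],"hand":-1},{"delta_pos":[-0.11,-0.179,0],"dr":[0,0,0],"hand":-1},{"delta_pos":[-0.11,-0.179,0],"dr":[0,0,0],"hand":-1},{"delta_pos":[-0.11,-0.179,0],"dr":[0,0,0],"hand":-1},{"delta_pos":[-0.11,-0.179,0],"dr":[0,0,0],"hand":-1}]'

```text
time: 3.2
eef_pos: [0.3925, -0.3788, 0.2701]
ee_rot: [0.799, -0.601, 0.0, 0.0]
wrist_force: [0.5, 0.9, 0.5]
finger_gap: 0.0853
```

```bash
python3 plan.py '[[0.4545,0.0148,0.27,-1.288],[0.4545,0.0148,0.225,-1.288]]' -1
```

```text
1 [-0.201, -0.094, 0.0] [0.0, -0.001, -0.002]
10 [0.0, 0.0, 0.225] [0.0, 0.0, 0.0]
```

Call:
servo_tool --moves '[{"delta_pos":[-0.201,-0.094,0],"dr":[0,0,0],"hand":-1},{"delta_pos":[-0.201,-0.094,0],"dr":[0,0,0],"hand":-1},{"delta_pos":[-0.201,-0.094,0],"dr":[0,0,0],"hand":-1},{"delta_pos":[-0.201,-0.094,0],"dr":[0,0,0],"hand":-1},{"delta_pos":[-0.201,-0.094,0],"dr":[0,0,0],"hand":-1},{"delta_pos":[-0.201,-0.094,0],"dr":[0,0,0],"hand":-1},{"delta_pos":[-0.201,-0.094,0],"dr":[0,0,0],"hand":-1},{"delta_pos":[-0.201,-0.094,0],"dr":[0,0,0],"hand":-1},{"delta_pos":[-0.201,-0.094,0],"dr":[0,0,0],"hand":-1},{"delta_pos":[0,0,0],"dr":[0,0,0],"hand":-1}]'

```text
time: 4.2
eef_pos: [0.4543, 0.0213, 0.2708]
ee_rot: [0.802, -0.597, 0.0, -0.002]
wrist_force: [0.2, -1.8, 0.1]
finger_gap: 0.0853
```

```bash
python3 - <<'E'
from h import *
f=bot.grab_frame("wrist"); save(f,"pics/w1.png"); print(bot.sense()["eef_pos"])
p=[.4545,.0148,.286]
im=cv2.imread("pics/w1.png")
for pp,d,z,c in [(p,(.13,.06,.08),.115,(0,255,0)),((.4585,.0156,.215),(.18,.062,.055),.06,(255,0,0)),((.4583,.0065,.262),(.16,.22,.06),0,(0,0,255))]:
    u=proj(f,corners(pp,d,z)).astype(int); cv2.polylines(im,[u[4:]],True,c,1); cv2.polylines(im,[u[:4]],True,c,1)
cv2.imwrite("pics/w1o.png",im)
E
python3 plan.py '[[0.4545,0.0148,0.155,-1.286]]' -1
```

```text
[0.45399629 0.01788796 0.27033295]
1 [0.005, 0.001, 0.192] [-0.004, 0.0, 0.01]
3 [0.006, 0.0, 0.193] [-0.004, 0.001, 0.01]
```

View pics/w1o.png

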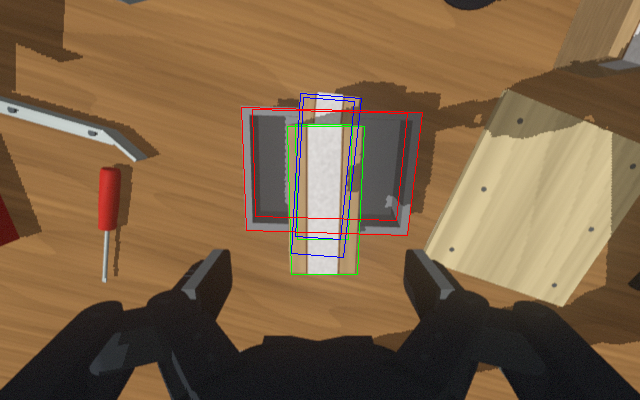

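Call:
servo_tool --moves '[{"delta_pos":[0.007,0,0.144],"dr":[0,0,0],"hand":-1},{"delta_pos":[0,0,0.144],"dr":[0,0,0],"hand":-1},{"delta_pos":[0,0,0.144],"dr":[0,0,0],"hand":-1},{"delta_pos":[0,0,0.144],"dr":[0,0,0],"hand":-1},{"delta_pos":[0,0,0],"dr":[0,0,0],"hand":-1}]'

```text
time: 4.75
eef_pos: [0.451, 0.0115, 0.1516]
ee_rot: [0.799, -0.602, -0.003, 0.002]
wrist_force: [-1.0, 0.4, -0.2]
finger_gap: 0.0853
```

Call:
servo_tool --moves '[{"delta_pos":[0,0,0],"dr":[0,0,0],"hand":1},{"delta_pos":[0,0,0],"dr":[0,0,0],"hand":1},{"delta_pos":[0,0,0],"dr":[0,0,0],"hand":1},{"delta_pos":[0,0,0],"dr":[0,0,0],"hand":1},{"delta_pos":[0,0,0],"dr":[0,0,0],"hand":1},{"delta_pos":[0,0,0],"dr":[0,0,0],"hand":1}]' --grip_force 40

```text
time: 5.35
eef_pos: [0.4553, 0.0134, 0.1563]
ee_rot: [0.799, -0.601, 0.001, -0.001]
wrist_force: [-2.8, 3.0, 7.6]
finger_gap: 0.0592
```

```bash
python3 plan.py '[[0.4553,0.0134,0.205,-1.288],[0.4868,-0.3767,0.205,-1.631]]' 1 .04; python3 -c "
from h import *
s=bot.sense();print(s['eef_pos'],s['wrist_force'])"
```

```text
1 [0.0, 0.0, -0.122] [-0.012, -0.006, -0.009]
3 [0.192, 0.039, 0.0] [0.0, 0.0, 0.328]
4 [0.193, 0.033, 0.0] [0.0, 0.0, 0.327]
5 [0.194, 0.026, 0.0] [0.0, 0.0, 0.328]
6 [0.195, 0.019, 0.0] [0.0, 0.0, 0.327]
7 [0.195, 0.013, 0.0] [0.0, 0.0, 0.328]
8 [0.196, 0.006, 0.0] [0.0, 0.0, 0.327]
9 [0.195, -0.001, 0.0] [0.0, 0.0, 0.328]
10 [0.196, -0.007, 0.0] [0.0, 0.0, 0.327]
11 [0.195, -0.014, 0.0] [0.0, 0.0, 0.328]
12 [0.194, -0.021, 0.0] [0.0, 0.0, 0.327]
[0.45531175 0.01338243 0.1563104 ] [-2.83447891  2.97362337  7.55863717]
```

Call:
servo_tool --moves '[{"delta_pos":[0,0,-0.122],"dr":[0,0,0],"hand":1},{"delta_pos":[0,0,-0.122],"dr":[0,0,0],"hand":1},{"delta_pos":[0.192,0.039,0],"dr":[0,0,0.328],"hand":1},{"delta_pos":[0.193,0.033,0],"dr":[0,0,0.328],"hand":1},{"delta_pos":[0.194,0.026,0],"dr":[0,0,0.328],"hand":1},{"delta_pos":[0.195,0.019,0],"dr":[0,0,0.328],"hand":1},{"delta_pos":[0.195,0.013,0],"dr":[0,0,0.328],"hand":1},{"delta_pos":[0.196,0.006,0],"dr":[0,0,0.328],"hand":1},{"delta_pos":[0.195,0,0],"dr":[0,0,0.328],"hand":1},{"delta_pos":[0.196,-0.007,0],"dr":[0,0,0.328],"hand":1}]'

```text
time: 6.35
eef_pos: [0.4778, -0.3015, 0.2036]
ee_rot: [0.709, -0.706, 0.0, 0.0]
wrist_force: [0.2, 1.0, -3.7]
finger_gap: 0.0591
```

Call:
servo_tool --moves '[{"delta_pos":[0.195,-0.014,0],"dr":[0,0,0.328],"hand":1},{"delta_pos":[0.194,-0.021,0],"dr":[0,0,0.328],"hand":1},{"delta_pos":[0,0,0],"dr":[0,0,0],"hand":1},{"delta_pos":[0,0,0],"dr":[0,0,0],"hand":1}]'

```text
time: 6.75
eef_pos: [0.4834, -0.3787, 0.2028]
ee_rot: [-0.684, 0.73, 0.001, -0.0]
wrist_force: [-0.1, 0.7, -4.6]
finger_gap: 0.0589
```

```bash
python3 plan.py '[[0.4868,-0.3767,0.08,-1.631],[0.4868,-0.3767,0.067,-1.631]]' 1 .04; python3 -c "
from h import *
s=bot.sense();print(s['eef_pos'],s['wrist_force'],s['finger_gap'])"
```

```text
1 [-0.003, -0.004, 0.154] [0.002, 0.001, -0.013]
5 [0.0, 0.0, 0.065] [0.0, 0.0, 0.0]
[ 0.48342194 -0.37867794  0.20284866] [-0.09261047  0.65913607 -4.61848307] 0.05889831258986926
```

Call:
servo_tool --moves '[{"delta_pos":[-0.01,-0.015,0.154],"dr":[0,0,0],"hand":1},{"delta_pos":[0,0,0.154],"dr":[0,0,0],"hand":1},{"delta_pos":[0,0,0.154],"dr":[0,0,0],"hand":1},{"delta_pos":[0,0,0.144],"dr":[0,0,0],"hand":1},{"delta_pos":[0,0,0.03],"dr":[0,0,0],"hand":1},{"delta_pos":[0,0,0.03],"dr":[0,0,0],"hand":1},{"delta_pos":[0,0,0],"dr":[0,0,0],"hand":1}]'

```text
time: 7.45
eef_pos: [0.4885, -0.375, 0.0709]
ee_rot: [-0.685, 0.729, -0.0, 0.0]
wrist_force: [0.5, -0.2, -4.1]
finger_gap: 0.0591
```

Call:
servo_tool --moves '[{"delta_pos":[0,0,0.012],"dr":[0,0,0],"hand":1},{"delta_pos":[0,0,0.01],"dr":[0,0,0],"hand":1},{"delta_pos":[0,0,0],"dr":[0,0,0],"hand":1}]'

```text
time: 7.75
eef_pos: [0.4881, -0.3757, 0.0665]
ee_rot: [-0.685, 0.729, -0.001, -0.0]
wrist_force: [-0.7, 0.7, -4.3]
finger_gap: 0.0589
```

Call:
servo_tool --moves '[{"delta_pos":[0,0,0.01],"dr":[0,0,0],"hand":1},{"delta_pos":[0,0,0],"dr":[0,0,0],"hand":1},{"delta_pos":[0,0,0],"dr":[0,0,0],"hand":1}]'

```text
time: 8.05
eef_pos: [0.4883, -0.3757, 0.0656]
ee_rot: [-0.685, 0.729, -0.001, -0.0]
wrist_force: [-3.1, 1.4, 6.6]
finger_gap: 0.0593
```

Call:
servo_tool --moves '[{"delta_pos":[0,0,0],"dr":[0,0,0],"hand":-1},{"delta_pos":[0,0,0],"dr":[0,0,0],"hand":-1},{"delta_pos":[0,0,0],"dr":[0,0,0],"hand":-1},{"delta_pos":[0,0,0],"dr":[0,0,0],"hand":-1},{"delta_pos":[0,0,-0.1],"dr":[0,0,0],"hand":-1},{"delta_pos":[0,0,-0.2],"dr":[0,0,0],"hand":-1},{"delta_pos":[0,0,-0.2],"dr":[0,0,0],"hand":-1},{"delta_pos":[0,0,-0.2],"dr":[0,0,0],"hand":-1}]'

```text
time: 8.85
eef_pos: [0.4877, -0.3751, 0.205]
ee_rot: [-0.685, 0.729, 0.0, 0.0]
wrist_force: [0.3, -0.2, -0.4]
finger_gap: 0.0854
```

```bash
cat > m1.py <<'E'
from h import *
np.set_printoptions(precision=4,suppress=True)
F=[bot.grab_frame("scene"),bot.grab_frame("top")]
Z=np.zeros((400,640),bool)
def mk(q,P): return [mask_at(f,q,P) for f in F]
def go(q,M,p0,d,z0,ig):
    v=[(f,m.astype(float),i) for f,m,i in zip(F,M,ig) if m is not None]
    for k in ([v]+[[a] for a in v]): print(q,*fit(k,p0,d,z0))
L=mk("carton_low",(.4585,.0156,.09)); go("low",L,(.4585,.0156,.215),(.18,.062,.055),.06,[Z,Z])
T=mk("tray",(.458,.0065,.03)); go("tray",T,(.458,.0065,.262),(.16,.22,.06),0,[Z if m is None else m for m in L])
save(F[0],"pics/scene1.png")
E
python3 m1.py;python3 plan.py '[[0.458,0.0155,0.20,-1.353]]' -1 .04
```

```text
low [0.4596 0.017  0.199 ] 0.06968620236932097
low [0.4572 0.0171 0.2022] 0.08213315217391304
low [0.4599 0.0166 0.1973] 0.045716292134831464
tray [0.4556 0.0065 0.2515] 0.09767441860465116
tray [0.4556 0.0065 0.2515] 0.09767441860465116
1 [-0.194, 0.027, 0.001] [0.002, 0.001, -0.268]
2 [-0.195, 0.021, 0.002] [0.002, 0.001, -0.268]
3 [-0.195, 0.016, 0.001] [0.002, 0.001, -0.268]
4 [-0.195, 0.01, 0.001] [0.001, 0.001, -0.268]
5 [-0.196, 0.005, 0.002] [0.002, 0.001, -0.268]
6 [-0.196, -0.001, 0.001] [0.001, 0.001, -0.268]
7 [-0.196, -0.006, 0.002] [0.002, 0.001, -0.268]
8 [-0.195, -0.012, 0.001] [0.001, 0.002, -0.267]
9 [-0.195, -0.017, 0.001] [0.002, 0.001, -0.268]
10 [-0.194, -0.023, 0.002] [0.001, 0.002, -0.267]
```

Call:
servo_tool --moves '[{"delta_pos":[-0.194,0.027,0],"dr":[0,0,-0.252],"hand":-1},{"delta_pos":[-0.195,0.021,0],"dr":[0,0,-0.252],"hand":-1},{"delta_pos":[-0.195,0.016,0],"dr":[0,0,-0.252],"hand":-1},{"delta_pos":[-0.195,0.01,0],"dr":[0,0,-0.252],"hand":-1},{"delta_pos":[-0.196,0.005,0],"dr":[0,0,-0.252],"hand":-1},{"delta_pos":[-0.196,0,0],"dr":[0,0,-0.252],"hand":-1},{"delta_pos":[-0.196,-0.006,0],"dr":[0,0,-0.252],"hand":-1},{"delta_pos":[-0.196,-0.012,0],"dr":[0,0,-0.252],"hand":-1},{"delta_pos":[-0.195,-0.017,0],"dr":[0,0,-0.252],"hand":-1},{"delta_pos":[-0.194,-0.023,0],"dr":[0,0,-0.252],"hand":-1}]'

```text
time: 10.15
eef_pos: [0.4601, 0.0168, 0.2025]
ee_rot: [0.775, -0.632, -0.001, 0.001]
wrist_force: [0.8, 0.1, 0.0]
finger_gap: 0.0852
```

Call:
servo_tool --moves '[{"delta_pos":[0,0,0.05],"dr":[0,0,0],"hand":-1},{"delta_pos":[0,0,0],"dr":[0,0,0],"hand":-1},{"delta_pos":[0,0,0],"dr":[0,0,0],"hand":-1}]'

```text
time: 10.45
eef_pos: [0.4608, 0.0145, 0.1928]
ee_rot: [0.774, -0.633, -0.001, 0.001]
wrist_force: [-0.5, 0.1, -0.3]
finger_gap: 0.0855
```

```bash
python3 plan.py '[[0.4585,0.0168,0.087,-1.371]]' -1 .036; python3 -c "
from h import *
s=bot.sense();print(s['eef_pos'],s['wrist_force'],s['finger_gap'])"
```

```text
1 [-0.004, 0.003, 0.176] [0.008, 0.002, 0.001]
3 [-0.004, 0.002, 0.177] [0.007, 0.003, 0.001]
[0.4608112  0.01446164 0.1927739 ] [-0.48842887  0.13260118 -0.26201833] 0.08547067935934789
```

Call:
servo_tool --moves '[{"delta_pos":[-0.012,0.008,0.132],"dr":[0,0,0],"hand":-1},{"delta_pos":[0,0,0.132],"dr":[0,0,0],"hand":-1},{"delta_pos":[0,0,0.132],"dr":[0,0,0],"hand":-1},{"delta_pos":[0,0,0.132],"dr":[0,0,0],"hand":-1},{"delta_pos":[0,0,0],"dr":[0,0,0],"hand":-1},{"delta_pos":[0,0,0],"dr":[0,0,0],"hand":1},{"delta_pos":[0,0,0],"dr":[0,0,0],"hand":1},{"delta_pos":[0,0,0],"dr":[0,0,0],"hand":1},{"delta_pos":[0,0,0],"dr":[0,0,0],"hand":1},{"delta_pos":[0,0,0],"dr":[0,0,0],"hand":1}]'

```text
time: 11.45
eef_pos: [0.4607, 0.0176, 0.0898]
ee_rot: [0.774, -0.633, 0.001, -0.001]
wrist_force: [-2.9, 1.8, 6.9]
finger_gap: 0.0597
```

```bash
python3 plan.py '[[0.4607,0.0176,0.14,-1.371],[0.4946,-0.247,0.14,-1.631]]' 1 .04
```

```text
1 [0.0, 0.0, -0.125] [-0.011, -0.005, 0.005]
3 [0.19, 0.014, 0.0] [0.0, 0.0, 0.355]
4 [0.19, 0.007, 0.0] [0.0, 0.0, 0.355]
5 [0.191, 0.0, 0.0] [0.0, 0.0, 0.355]
6 [0.19, -0.008, 0.0] [0.0, 0.0, 0.355]
7 [0.19, -0.015, 0.0] [0.0, 0.0, 0.354]
8 [0.19, -0.021, 0.0] [0.0, 0.0, 0.355]
9 [0.188, -0.029, 0.0] [0.0, 0.0, 0.354]
```

Call:
servo_tool --moves '[{"delta_pos":[0,0,-0.125],"dr":[0,0,0],"hand":1},{"delta_pos":[0,0,-0.125],"dr":[0,0,0],"hand":1},{"delta_pos":[0.19,0.014,0],"dr":[0,0,0.355],"hand":1},{"delta_pos":[0.19,0.007,0],"dr":[0,0,0.355],"hand":1},{"delta_pos":[0.191,0,0],"dr":[0,0,0.355],"hand":1},{"delta_pos":[0.19,-0.008,0],"dr":[0,0,0.355],"hand":1},{"delta_pos":[0.19,-0.015,0],"dr":[0,0,0.355],"hand":1},{"delta_pos":[0.19,-0.021,0],"dr":[0,0,0.355],"hand":1},{"delta_pos":[0.188,-0.029,0],"dr":[0,0,0.355],"hand":1},{"delta_pos":[0,0,0],"dr":[0,0,0],"hand":1}]'

```text
time: 12.45
eef_pos: [0.493, -0.2554, 0.1383]
ee_rot: [-0.682, 0.731, -0.002, -0.001]
wrist_force: [-1.2, -2.0, -4.8]
finger_gap: 0.0597
```

Call:
servo_tool --moves '[{"delta_pos":[0,0,0.1],"dr":[0,0,0],"hand":1},{"delta_pos":[0,0,0.1],"dr":[0,0,0],"hand":1},{"delta_pos":[0,0,0],"dr":[0,0,0],"hand":1},{"delta_pos":[0,0,0],"dr":[0,0,0],"hand":1}]'

```text
time: 12.85
eef_pos: [0.4935, -0.2468, 0.0984]
ee_rot: [-0.686, 0.728, 0.0, -0.0]
wrist_force: [0.4, 0.1, -4.8]
finger_gap: 0.06
```

```bash
python3 plan.py '[[0.4946,-0.247,0.054,-1.631]]' 1 .05; python3 -c "
from h import *
s=bot.sense();print(s['eef_pos'],s['wrist_force'],s['finger_gap'])"
```

```text
1 [0.001, -0.006, 0.222] [0.007, 0.004, 0.014]
[ 0.49345651 -0.24684447  0.09837693] [ 0.42166814  0.06251093 -4.77176372] 0.05999548577426455
```

Call:
servo_tool --moves '[{"delta_pos":[0,0,0.09],"dr":[0,0,0],"hand":1},{"delta_pos":[0,0,0.09],"dr":[0,0,0],"hand":1},{"delta_pos":[0,0,0.015],"dr":[0,0,0],"hand":1},{"delta_pos":[0,0,0.015],"dr":[0,0,0],"hand":1},{"delta_pos":[0,0,0],"dr":[0,0,0],"hand":1},{"delta_pos":[0,0,0],"dr":[0,0,0],"hand":1}]'

```text
time: 13.45
eef_pos: [0.4947, -0.2473, 0.0573]
ee_rot: [-0.686, 0.728, -0.001, 0.0]
wrist_force: [-0.1, 0.7, -5.5]
finger_gap: 0.0597
```

Call:
servo_tool --moves '[{"delta_pos":[0,0,0.01],"dr":[0,0,0],"hand":1},{"delta_pos":[0,0,0.01],"dr":[0,0,0],"hand":1},{"delta_pos":[0,0,0],"dr":[0,0,0],"hand":1},{"delta_pos":[0,0,0],"dr":[0,0,0],"hand":1}]'

```text
time: 13.85
eef_pos: [0.4945, -0.2474, 0.0539]
ee_rot: [-0.686, 0.728, -0.001, -0.0]
wrist_force: [-3.9, 0.8, 9.1]
finger_gap: 0.0596
```

Call:
servo_tool --moves '[{"delta_pos":[0,0,0],"dr":[0,0,0],"hand":-1},{"delta_pos":[0,0,0],"dr":[0,0,0],"hand":-1},{"delta_pos":[0,0,0],"dr":[0,0,0],"hand":-1},{"delta_pos":[0,0,0],"dr":[0,0,0],"hand":-1},{"delta_pos":[0,0,-0.1],"dr":[0,0,0],"hand":-1},{"delta_pos":[0,0,-0.2],"dr":[0,0,0],"hand":-1},{"delta_pos":[0,0,-0.2],"dr":[0,0,0],"hand":-1},{"delta_pos":[0,0,-0.1],"dr":[0,0,0],"hand":-1},{"delta_pos":[0,0,0],"dr":[0,0,0],"hand":-1}]'

```text
time: 14.75
eef_pos: [0.4964, -0.2479, 0.1757]
ee_rot: [-0.686, 0.728, -0.003, 0.001]
wrist_force: [0.4, 0.3, -0.5]
finger_gap: 0.0853
```

```bash
python3 plan.py '[[0.4882,-0.3757,0.17,-1.633],[0.4882,-0.3757,0.0665,-1.633]]' -1 .035; cat > m2.py <<'E'
from h import *
np.set_printoptions(precision=4,suppress=True)
F=[bot.grab_frame("scene"),bot.grab_frame("top")]
Z=np.zeros((400,640),bool)
for q,p0,d,z0 in [("carton_top",(.488,-.3757,-.06),(.13,.06,.08),.024),("carton_low",(.4935,-.2474,-.06),(.18,.062,.055),.024)]:
    for f in F:
        m=mask_at(f,q,(p0[0],p0[1],z0+d[2]/2))
        if m is not None: print(q,m.sum(),*fit([(f,m.astype(float),Z)],p0,d,z0))
E
python3 m2.py
```

```text
1 [0.16, 0.001, 0.008] [-0.014, -0.007, 0.008]
5 [0.0, 0.0, 0.172] [0.0, 0.0, 0.0]
7 [0.0, 0.0, 0.172] [0.0, 0.0, 0.0]
carton_top 1012 [ 0.4894 -0.3751 -0.0411] 0.043169466403162056
carton_top 164 [ 0.4918 -0.3804 -0.1946] 3.5720274390243905
carton_low 1090 [ 0.4934 -0.2492 -0.0474] 0.0580848623853211
carton_low 437 [ 0.4931 -0.2413 -0.1334] 1.08795766590389
```

Scene fits agree with expectations (the top view is blocked by the arm). Picking carton_top again.

Call:
servo_tool --moves '[{"delta_pos":[0.16,0.001,0.008],"dr":[0,0,0],"hand":-1},{"delta_pos":[0.16,0.001,0.008],"dr":[0,0,0],"hand":-1},{"delta_pos":[0.16,0.001,0.008],"dr":[0,0,0],"hand":-1},{"delta_pos":[0.16,0.001,0.008],"dr":[0,0,0],"hand":-1},{"delta_pos":[0,0,0],"dr":[0,0,0],"hand":-1},{"delta_pos":[0,0,0],"dr":[0,0,0],"hand":-1},{"delta_pos":[0,0,0],"dr":[0,0,0],"hand":-1}]'

```text
time: 15.75
eef_pos: [0.4857, -0.3731, 0.1651]
ee_rot: [-0.687, 0.727, 0.001, 0.0]
wrist_force: [-0.0, 0.3, 1.1]
finger_gap: 0.0857
```

```bash
python3 plan.py '[[0.4886,-0.3757,0.0675,-1.633]]' -1 .035;  python3 -c "
from h import *
s=bot.sense();print(s['eef_pos'],s['wrist_force'],s['finger_gap'])"
```

```text
1 [0.004, -0.005, 0.163] [0.002, 0.005, 0.015]
3 [0.005, -0.005, 0.162] [0.002, 0.005, 0.015]
[ 0.48570804 -0.37306803  0.16510995] [-0.04482405  0.34722137  1.13570741] 0.08570863170439008
```

Call:
servo_tool --moves '[{"delta_pos":[0.014,-0.014,0.122],"dr":[0,0,0],"hand":-1},{"delta_pos":[0,0,0.122],"dr":[0,0,0],"hand":-1},{"delta_pos":[0,0,0.122],"dr":[0,0,0],"hand":-1},{"delta_pos":[0,0,0.122],"dr":[0,0,0],"hand":-1},{"delta_pos":[0,0,0],"dr":[0,0,0],"hand":-1},{"delta_pos":[0,0,0],"dr":[0,0,0],"hand":1},{"delta_pos":[0,0,0],"dr":[0,0,0],"hand":1},{"delta_pos":[0,0,0],"dr":[0,0,0],"hand":1},{"delta_pos":[0,0,0],"dr":[0,0,0],"hand":1},{"delta_pos":[0,0,0],"dr":[0,0,0],"hand":1}]'

```text
time: 16.75
eef_pos: [0.4898, -0.3768, 0.0702]
ee_rot: [-0.686, 0.727, -0.001, 0.001]
wrist_force: [-0.3, 4.5, 6.0]
finger_gap: 0.0591
```

```bash
python3 plan.py '[[0.4888,-0.3757,0.14,-1.633],[0.4935,-0.248,0.14,-1.633]]' 1 .035;  python3 -c "
from h import *
s=bot.sense();print(s['eef_pos'],s['wrist_force'],s['finger_gap'])"
```

```text
1 [-0.003, 0.002, -0.174] [-0.011, -0.001, 0.021]
3 [-0.16, 0.004, 0.0] [0.0, 0.0, 0.0]
6 [-0.16, 0.005, 0.0] [0.0, 0.0, 0.0]
[ 0.48975653 -0.3767866   0.07021065] [-0.33807981  4.53827841  6.00873531] 0.05908334831377009
```

Call:
servo_tool --moves '[{"delta_pos":[0,0,-0.155],"dr":[0,0,0],"hand":1},{"delta_pos":[0,0,-0.155],"dr":[0,0,0],"hand":1},{"delta_pos":[0,0,-0.155],"dr":[0,0,0],"hand":1},{"delta_pos":[-0.16,0.003,0],"dr":[0,0,0],"hand":1},{"delta_pos":[-0.16,0.003,0],"dr":[0,0,0],"hand":1},{"delta_pos":[-0.16,0.003,0],"dr":[0,0,0],"hand":1},{"delta_pos":[-0.16,0.003,0],"dr":[0,0,0],"hand":1},{"delta_pos":[0,0,0],"dr":[0,0,0],"hand":1},{"delta_pos":[0,0,0],"dr":[0,0,0],"hand":1},{"delta_pos":[0,0,0],"dr":[0,0,0],"hand":1}]'

```text
time: 17.75
eef_pos: [0.493, -0.2513, 0.1613]
ee_rot: [-0.685, 0.728, -0.0, -0.0]
wrist_force: [-0.5, 0.2, -3.4]
finger_gap: 0.0591
```

```bash
python3 plan.py '[[0.4937,-0.2478,0.127,-1.633]]' 1 .06;  python3 -c "
from h import *
s=bot.sense();print(s['eef_pos'],s['wrist_force'],s['finger_gap'])"
```

```text
1 [-0.018, -0.003, 0.172] [0.0, -0.012, 0.018]
[ 0.49295076 -0.25130241  0.16132327] [-0.46961776  0.20075303 -3.43868885] 0.05911960454767117
```

Call:
servo_tool --moves '[{"delta_pos":[-0.018,-0.003,0.07],"dr":[0,0,0],"hand":1},{"delta_pos":[0,0,0.07],"dr":[0,0,0],"hand":1},{"delta_pos":[0,0,0.01],"dr":[0,0,0],"hand":1},{"delta_pos":[0,0,0.01],"dr":[0,0,0],"hand":1},{"delta_pos":[0,0,0],"dr":[0,0,0],"hand":1},{"delta_pos":[0,0,0],"dr":[0,0,0],"hand":1}]'

```text
time: 18.35
eef_pos: [0.4945, -0.2464, 0.1294]
ee_rot: [-0.686, 0.728, -0.0, 0.0]
wrist_force: [1.0, -1.0, -4.8]
finger_gap: 0.0586
```

Call:
servo_tool --moves '[{"delta_pos":[0.003,0,0.01],"dr":[0,0,0],"hand":1},{"delta_pos":[0.003,0,0.01],"dr":[0,0,0],"hand":1},{"delta_pos":[0,0,0.005],"dr":[0,0,0],"hand":1},{"delta_pos":[0,0,0],"dr":[0,0,0],"hand":1},{"delta_pos":[0,0,0],"dr":[0,0,0],"hand":1}]'

```text
time: 18.85
eef_pos: [0.4943, -0.2476, 0.1252]
ee_rot: [-0.686, 0.728, -0.001, -0.0]
wrist_force: [-3.1, 1.8, 6.1]
finger_gap: 0.0585
```

Call:
servo_tool --moves '[{"delta_pos":[0,0,0],"dr":[0,0,0],"hand":-1},{"delta_pos":[0,0,0],"dr":[0,0,0],"hand":-1},{"delta_pos":[0,0,0],"dr":[0,0,0],"hand":-1},{"delta_pos":[0,0,0],"dr":[0,0,0],"hand":-1},{"delta_pos":[0,0,-0.1],"dr":[0,0,0],"hand":-1},{"delta_pos":[0,0,-0.2],"dr":[0,0,0],"hand":-1},{"delta_pos":[0,0,-0.2],"dr":[0,0,0],"hand":-1},{"delta_pos":[0,0,-0.15],"dr":[0,0,0],"hand":-1},{"delta_pos":[0,0,0],"dr":[0,0,0],"hand":-1}]'

```text
time: 19.75
eef_pos: [0.4971, -0.2483, 0.2591]
ee_rot: [-0.686, 0.728, -0.004, 0.001]
wrist_force: [0.9, 0.3, -0.6]
finger_gap: 0.0857
```

```bash
python3 plan.py '[[0.4829,-0.0926,0.2,-1.311]]' -1 .04; cat > m3.py <<'E'
from h import *
np.set_printoptions(precision=4,suppress=True)
F=[bot.grab_frame("scene"),bot.grab_frame("top")]
Z=np.zeros((400,640),bool)
for f in F:
    m=mask_at(f,"tray",(.458,.0065,.03))
    if m is not None: print("tray",m.sum(),*fit([(f,m.astype(float),Z)],(.458,.0065,.262),(.16,.22,.06),0))
a=cv2.cvtColor(F[1]["pixels"],cv2.COLOR_RGB2BGR)[180:270,250:420]; b=cv2.cvtColor(F[0]["pixels"],cv2.COLOR_RGB2BGR)[120:260,190:390]
cv2.imwrite("pics/m3.png",np.vstack([cv2.resize(a,(680,360),interpolation=2)[:, :680],cv2.resize(b,(680,476),interpolation=2)[100:340]]))
E
python3 m3.py
```

```text
1 [-0.155, 0.024, 0.058] [-0.013, -0.01, -0.608]
2 [-0.156, 0.014, 0.059] [-0.014, -0.01, -0.609]
3 [-0.156, 0.004, 0.059] [-0.013, -0.01, -0.608]
4 [-0.156, -0.007, 0.058] [-0.014, -0.01, -0.609]
5 [-0.156, -0.016, 0.059] [-0.013, -0.01, -0.608]
tray 2903 [0.4559 0.006  0.2538] 0.056450223906303824
```

View pics/m3.png

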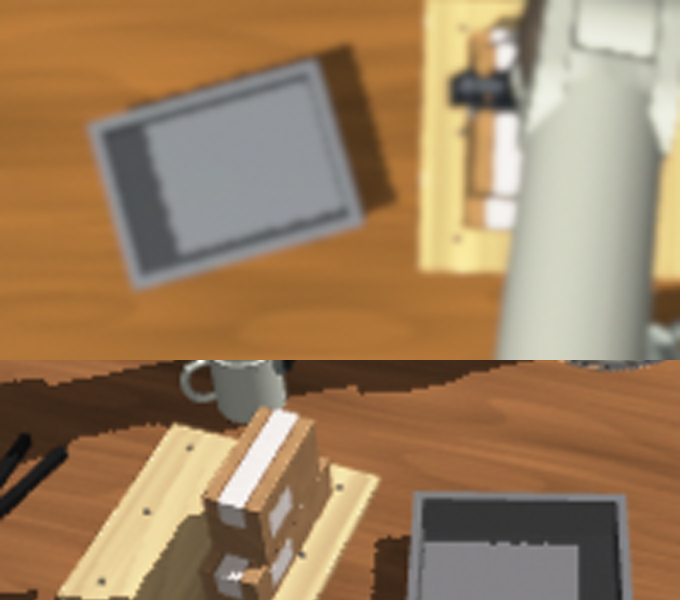

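Call:
servo_tool --moves '[{"delta_pos":[-0.155,0.024,0.058],"dr":[0,0,-0.605],"hand":-1},{"delta_pos":[-0.156,0.014,0.058],"dr":[0,0,-0.605],"hand":-1},{"delta_pos":[-0.156,0.004,0.058],"dr":[0,0,-0.605],"hand":-1},{"delta_pos":[-0.156,-0.007,0.058],"dr":[0,0,-0.605],"hand":-1},{"delta_pos":[-0.156,-0.016,0.058],"dr":[0,0,-0.605],"hand":-1},{"delta_pos":[0,0,0],"dr":[0,0,0],"hand":-1},{"delta_pos":[0,0,0],"dr":[0,0,0],"hand":-1}]'

```text
time: 20.65
eef_pos: [0.4787, -0.0909, 0.195]
ee_rot: [0.793, -0.61, -0.001, 0.0]
wrist_force: [-0.5, -1.1, 0.5]
finger_gap: 0.0854
```

```bash
python3 - <<'E'
from h import *
np.set_printoptions(precision=4,suppress=True)
f=bot.grab_frame("top")
P=np.array([back(f,(250+x/4-.4,180+y/4-.4),.06) for x,y in [(90,125),(317,58),(362,222),(135,288)]])
print(P[:,:2],P.mean(0)); a=P[0]-P[3]; b=P[1]-P[2]; c=P[0]-P[1]
print(np.linalg.norm(a),np.linalg.norm(c),np.arctan2(a[1],a[0]),np.arctan2(b[1],b[0]),np.arctan2(-c[0],c[1]))
g=bot.grab_frame("wrist"); im=cv2.cvtColor(g["pixels"],cv2.COLOR_RGB2BGR)
for p in [(.4575,.0065,.26)]:
  for z in (.06,):
    u=proj(g,corners(p,(.16,.22,.06),0)[4:]).astype(int); cv2.polylines(im,[u],True,(0,0,255),1)
    u=proj(g,corners(p,(.14,.20,.06),0)[4:]).astype(int); cv2.polylines(im,[u],True,(0,255,0),1)
cv2.imwrite("pics/w2.png",im); print(bot.sense()["eef_pos"],bot.sense()["ee_rot"])
E
```

```text
[[ 0.508   0.1316]
 [ 0.566  -0.08  ]
 [ 0.4128 -0.1178]
 [ 0.3568  0.092 ]] [0.4609 0.0064 0.06  ]
0.15620825394641094 0.21937905456777748 0.2560676576320347 0.24152645283641894 0.26779064857500945
[ 0.4795 -0.0926  0.1958] [ 0.7916 -0.611  -0.0003  0.0002]
```

View pics/w2.png

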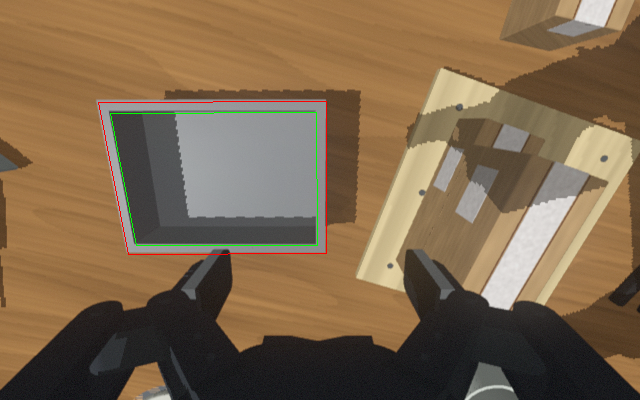

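Call:
servo_tool --moves '[{"delta_pos":[0.005,-0.021,0.185],"dr":[0,0,0],"hand":-1},{"delta_pos":[0,0,0.185],"dr":[0,0,0],"hand":-1},{"delta_pos":[0,0,0.185],"dr":[0,0,0],"hand":-1},{"delta_pos":[0,0,0.165],"dr":[0,0,0],"hand":-1},{"delta_pos":[0,0,0],"dr":[0,0,0],"hand":-1},{"delta_pos":[0,0,0],"dr":[0,0,0],"hand":-1},{"delta_pos":[0,0,0],"dr":[0,0,0],"hand":-1}]'

```text
time: 21.45
eef_pos: [0.4856, -0.0921, 0.0539]
ee_rot: [0.792, -0.611, 0.001, -0.001]
wrist_force: [0.8, 0.5, 0.9]
finger_gap: 0.0851
```

Call:
servo_tool --moves '[{"delta_pos":[0,0,0.02],"dr":[0,0,0],"hand":-1},{"delta_pos":[0,0,0],"dr":[0,0,0],"hand":1},{"delta_pos":[0,0,0],"dr":[0,0,0],"hand":1},{"delta_pos":[0,0,0],"dr":[0,0,0],"hand":1},{"delta_pos":[0,0,0],"dr":[0,0,0],"hand":1},{"delta_pos":[0,0,0],"dr":[0,0,0],"hand":1},{"delta_pos":[0,0,0],"dr":[0,0,0],"hand":1},{"delta_pos":[0,0,0],"dr":[0,0,0],"hand":1},{"delta_pos":[0,0,0],"dr":[0,0,0],"hand":1},{"delta_pos":[0,0,0],"dr":[0,0,0],"hand":1}]' --grip_force 35

```text
time: 22.45
eef_pos: [0.4839, -0.0915, 0.0482]
ee_rot: [0.792, -0.61, -0.0, -0.0]
wrist_force: [0.5, 0.8, 0.2]
finger_gap: -0.0001
```

```bash
python3 plan.py '[[0.507,0.135,0.05,-1.565],[0.5062,0.265,0.05,-1.567]]' 1 .03 4; python3 -c "
from h import *
s=bot.sense();print(s['eef_pos'],s['wrist_force'],s['finger_gap'])"
```

```text
1 [-0.133, -0.05, -0.001] [0.0, 0.0, 0.301]
2 [-0.135, -0.046, -0.001] [0.0, 0.0, 0.301]
4 [-0.137, -0.037, -0.001] [0.0, 0.0, 0.301]
6 [-0.14, -0.028, -0.001] [0.0, 0.0, 0.301]
9 [-0.13, 0.0, 0.0] [0.0, 0.0, 0.004]
13 [-0.13, 0.001, 0.0] [0.0, 0.0, 0.004]
[ 0.48394157 -0.09146448  0.04819609] [0.48280674 0.82692115 0.23227758] -0.00013102040136704464
```

```bash
python3 - <<'E'
from h import *
g=bot.grab_frame("wrist"); im=cv2.cvtColor(g["pixels"],cv2.COLOR_RGB2BGR)
u=proj(g,corners((.4575,.0065,.26),(.16,.22,.06),0)[4:]).astype(int); cv2.polylines(im,[u],True,(0,0,255),1)
f=bot.grab_frame("scene"); b=cv2.cvtColor(f["pixels"],cv2.COLOR_RGB2BGR)[150:270,270:420]
cv2.imwrite("pics/w3.png",np.vstack([im[60:380],cv2.resize(b,(640,512),interpolation=2)[150:430]]))
E
```

```text
(no output)
```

View pics/w3.png

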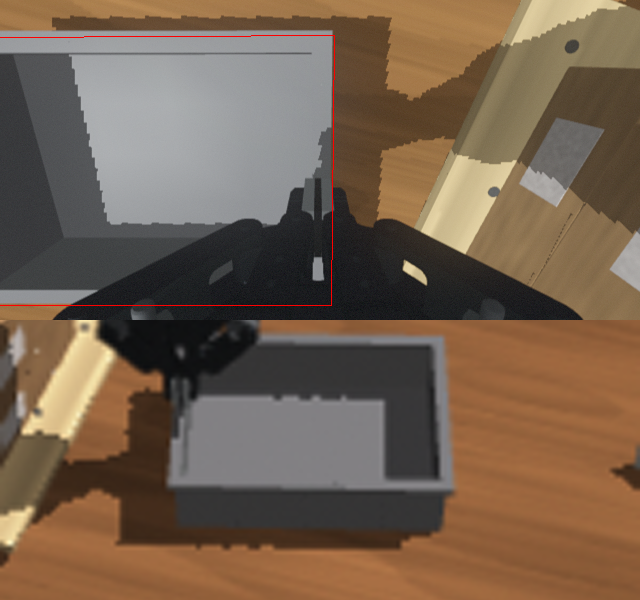

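```bash
python3 plan.py '[[0.507,0.045,0.0485,-1.567]]' 1 .028 4
```

```text
1 [-0.126, -0.057, 0.0] [0.0, 0.0, 0.485]
2 [-0.129, -0.051, 0.0] [0.0, 0.0, 0.485]
3 [-0.131, -0.044, -0.001] [0.0, 0.0, 0.486]
4 [-0.133, -0.037, 0.0] [0.0, 0.0, 0.485]
5 [-0.135, -0.031, -0.001] [0.0, 0.0, 0.486]
```

Call:
servo_tool --moves '[{"delta_pos":[-0.126,-0.057,0],"dr":[0,0,0.485],"hand":1},{"delta_pos":[-0.129,-0.051,0],"dr":[0,0,0.485],"hand":1},{"delta_pos":[-0.131,-0.044,0],"dr":[0,0,0.485],"hand":1},{"delta_pos":[-0.133,-0.037,0],"dr":[0,0,0.485],"hand":1},{"delta_pos":[-0.135,-0.031,0],"dr":[0,0,0.485],"hand":1},{"delta_pos":[0,0,0],"dr":[0,0,0],"hand":1},{"delta_pos":[0,0,0],"dr":[0,0,0],"hand":1}]'

```text
time: 23.25
eef_pos: [0.507, 0.0455, 0.0482]
ee_rot: [0.709, -0.705, 0.0, 0.0]
wrist_force: [0.2, -0.3, 0.5]
finger_gap: 0.0001
```

```bash
cat > m4.py <<'E'
from h import *
import sys
np.set_printoptions(precision=4,suppress=True)
s=bot.sense(); ps=2*np.arctan2(s["ee_rot"][1],s["ee_rot"][0]); p=s["eef_pos"]; print(s["time"],p,ps,s["wrist_force"],s["finger_gap"])
g=bot.grab_frame("wrist"); f=bot.grab_frame("scene"); t=bot.grab_frame("top"); im=cv2.cvtColor(g["pixels"],cv2.COLOR_RGB2BGR)
y0=ps+np.pi/2; P=(p[0]-.1025*np.sin(y0),p[1]+.1025*np.cos(y0),y0)
Z=np.zeros((400,640),bool)
for n,k in(("scene",f),("top",t)):
    m=mask_at(k,"tray",(P[0],P[1],.03))
    if m is not None: print(n,"tray",m.sum(),*fit([(k,m.astype(float),Z)],P,(.16,.22,.06),0),"rigid guess",np.array(P))
u=proj(g,corners(P,(.16,.22,.06),0)[4:]).astype(int); cv2.polylines(im,[u],True,(0,0,255),1)
c=proj(f,(P[0],P[1],.03))[0].astype(int); b=cv2.cvtColor(f["pixels"],cv2.COLOR_RGB2BGR); b=b[max(c[1]-50,0):c[1]+50,c[0]-80:c[0]+80]
cv2.imwrite(sys.argv[1],np.vstack([im[60:300],cv2.resize(b,(640,400),interpolation=2)[:340]]))
E
python3 m4.py pics/w4.png
```

```text
23.25 [0.507  0.0455 0.0482] -1.5643259687392277 [ 0.2253 -0.3158  0.4725] 8.500154686936126e-05
```

View pics/w4.png

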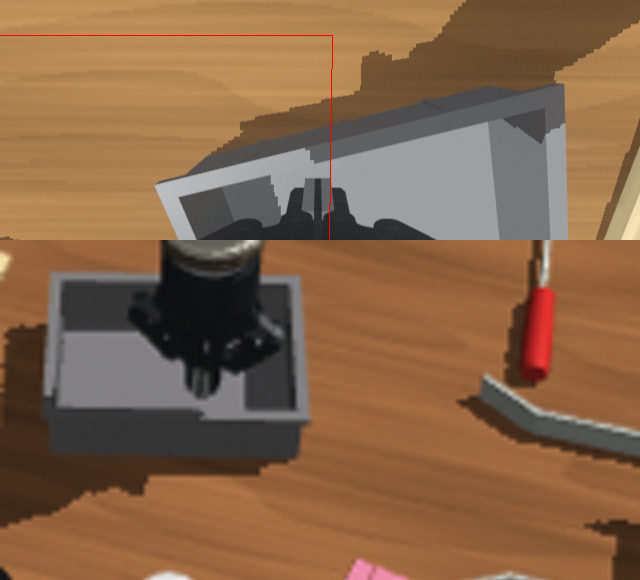

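```bash
python3 - <<'E'
from h import *
np.set_printoptions(precision=4,suppress=True)
s=bot.sense(); g=bot.grab_frame("wrist")
p=np.array(s["eef_pos"]); z=R.from_quat(s["ee_rot"]).as_matrix()[:,2]; x=R.from_quat(s["ee_rot"]).as_matrix()[:,0]; y=R.from_quat(s["ee_rot"]).as_matrix()[:,1]
for d in (-.019,0,.019,.032): print(d,proj(g,p+d*z)[0],proj(g,p+d*z-.011*y)[0],proj(g,p+d*z+.011*y)[0])
V=g["view"]; c=-V[:3,:3].T@V[:3,3]; print("cam rel tcp",R.from_quat(s["ee_rot"]).inv().apply(c-p))
for n in("scene","top"):
    k=bot.grab_frame(n)
    for m in bot.silhouettes(k,"tray")[:3]: print(n,m["score"],m["xy"],m["region"].sum(),back(k,m["xy"],.03))
    m=[m for m in bot.silhouettes(k,"tray") if np.hypot(*(back(k,m["xy"],.03)[:2]-(.46,.01)))<.06]
    if m: print(fit([(k,m[0]["region"].astype(float),np.zeros((400,640),bool))],(.4575,.0065,.26),(.16,.22,.06),0))
E
```

```text
-0.019 [316.8886 254.2834] [316.8647 235.0155] [316.9116 272.8086]
0 [316.9761 239.912 ] [316.9564 222.461 ] [316.9952 256.7602]
0.019 [317.0469 228.2894] [317.0302 212.3466] [317.063  243.7334]
0.032 [317.088  221.5393] [317.0729 206.4882] [317.1025 236.1479]
cam rel tcp [ 0.0005 -0.0693 -0.1598]
scene 0.84 [335.2, 216.9] 2204 [ 0.491  -0.0081  0.03  ]
scene 0.69 [188.4, 191.9] 374 [ 0.5265 -0.5501  0.03  ]
(array([0.4586, 0.0062, 0.2555]), np.float64(0.41251701451905626))
top 0.96 [293.3, 229.5] 1021 [0.4391 0.0557 0.03  ]
(array([0.4608, 0.0054, 0.2661]), np.float64(1.5723555337904016))
```

Call:
servo_tool --moves '[{"delta_pos":[0,0.125,0],"dr":[0,0,0],"hand":1},{"delta_pos":[0,0,0.05],"dr":[0,0,0],"hand":1},{"delta_pos":[0,0,0.03],"dr":[0,0,0],"hand":1},{"delta_pos":[0,0,0.015],"dr":[0,0,0],"hand":1},{"delta_pos":[0,0,0],"dr":[0,0,0],"hand":1},{"delta_pos":[0,0,0],"dr":[0,0,0],"hand":1}]'

```text
time: 24.45
eef_pos: [0.4826, 0.045, 0.0292]
ee_rot: [0.708, -0.706, -0.0, -0.0]
wrist_force: [-0.5, -1.1, -0.3]
finger_gap: -0.0001
```

Call:
servo_tool --moves '[{"delta_pos":[0,0,0.01],"dr":[0,0,0],"hand":1},{"delta_pos":[0,0,0.01],"dr":[0,0,0],"hand":1},{"delta_pos":[0,0,0],"dr":[0,0,0],"hand":1}]'

```text
time: 24.75
eef_pos: [0.482, 0.0448, 0.025]
ee_rot: [0.708, -0.706, -0.0, 0.0]
wrist_force: [-0.4, 0.4, -0.1]
finger_gap: 0.0001
```

Call:
servo_tool --moves '[{"delta_pos":[0,0,0.01],"dr":[0,0,0],"hand":1},{"delta_pos":[0,0,0.01],"dr":[0,0,0],"hand":1},{"delta_pos":[0,0,0.01],"dr":[0,0,0],"hand":1},{"delta_pos":[0,0,0],"dr":[0,0,0],"hand":1},{"delta_pos":[0,0,0],"dr":[0,0,0],"hand":1}]'

```text
time: 25.25
eef_pos: [0.482, 0.0448, 0.0191]
ee_rot: [0.709, -0.706, -0.0, 0.0]
wrist_force: [-0.7, -0.2, 0.2]
finger_gap: -0.0
```

Call:
servo_tool --moves '[{"delta_pos":[0,0,0.015],"dr":[0,0,0],"hand":1},{"delta_pos":[0,0,0.015],"dr":[0,0,0],"hand":1},{"delta_pos":[0,0,0.015],"dr":[0,0,0],"hand":1},{"delta_pos":[0,0,0],"dr":[0,0,0],"hand":1},{"delta_pos":[0,0,0],"dr":[0,0,0],"hand":1}]'

```text
time: 25.75
eef_pos: [0.482, 0.0449, 0.0101]
ee_rot: [0.709, -0.706, -0.0, 0.0]
wrist_force: [-0.3, 0.9, 0.2]
finger_gap: -0.0002
```

```bash
python3 m4.py pics/w5.png >/dev/null; python3 - <<'E'
from h import *
s=bot.sense(); print(s["eef_pos"],s["wrist_force"])
a=cv2.imread("pics/w5.png"); f=bot.grab_frame("top"); c=proj(f,s["eef_pos"])[0].astype(int); b=cv2.cvtColor(f["pixels"],cv2.COLOR_RGB2BGR)[c[1]-40:c[1]+40,c[0]-80:c[0]+80]
E
```

```text
[0.48220921 0.0448413  0.01030598] [ 0.65445517 -0.44594576  1.11685559]
```

View pics/w5.png

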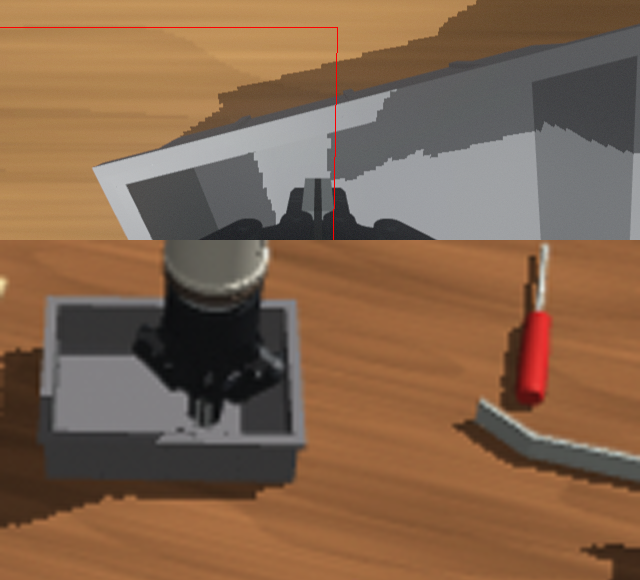

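```bash
python3 plan.py '[[0.4822,0.0449,0.1,-1.567],[0.4838,-0.0926,0.1,-1.311],[0.4838,-0.0926,0.008,-1.311]]' -1 .045
```

```text
1 [0.0, 0.0, -0.224] [-0.001, 0.0, 0.0]
3 [0.172, -0.001, 0.0] [0.0, 0.0, -0.611]
4 [0.171, 0.01, 0.0] [0.0, 0.0, -0.611]
5 [0.171, 0.02, 0.0] [0.0, 0.0, -0.611]
6 [0.169, 0.031, 0.0] [0.0, 0.0, -0.612]
7 [0.0, 0.0, 0.153] [0.0, 0.0, 0.0]
9 [0.0, 0.0, 0.154] [0.0, 0.0, 0.0]
```

Call:
servo_tool --moves '[{"delta_pos":[0,0,-0.224],"dr":[0,0,0],"hand":1},{"delta_pos":[0,0,-0.224],"dr":[0,0,0],"hand":1},{"delta_pos":[0,0,0],"dr":[0,0,0],"hand":-1},{"delta_pos":[0.172,0,0],"dr":[0,0,-0.611],"hand":-1},{"delta_pos":[0.171,0.01,0],"dr":[0,0,-0.611],"hand":-1},{"delta_pos":[0.171,0.02,0],"dr":[0,0,-0.611],"hand":-1},{"delta_pos":[0.169,0.031,0],"dr":[0,0,-0.611],"hand":-1},{"delta_pos":[0,0,0],"dr":[0,0,0],"hand":-1},{"delta_pos":[0,0,0],"dr":[0,0,0],"hand":-1},{"delta_pos":[0,0,0],"dr":[0,0,0],"hand":-1}]'

```text
time: 27.05
eef_pos: [0.4835, -0.0915, 0.0997]
ee_rot: [0.793, -0.609, -0.0, -0.0]
wrist_force: [-0.6, 0.3, -0.4]
finger_gap: 0.0854
```

```bash
python3 plan.py '[[0.4838,-0.0926,0.01,-1.311]]' -1 .03;  python3 - <<'E'
from h import *
np.set_printoptions(precision=4,suppress=True)
print(bot.sense()["eef_pos"],bot.sense()["ee_rot"],bot.sense()["finger_gap"])
g=bot.grab_frame("wrist")
ms=bot.silhouettes(g,"tray")
for m in ms[:1]: print(m["score"],m["xy"],fit([(g,m["region"].astype(float),np.zeros((400,640),bool))],(.4575,.0065,.26),(.16,.22,.06),0,(.006,.006,.05)))
E
```

```text
1 [0.002, 0.0, 0.15] [0.0, 0.002, 0.002]
3 [0.002, 0.0, 0.15] [-0.001, 0.002, 0.002]
[ 0.4835 -0.0915  0.0997] [ 0.793  -0.6092 -0.0002 -0.0002] 0.08543988520096384
0.56 [170.9, 190.6] (array([0.4599, 0.009 , 0.2559]), np.float64(0.062460616881018546))
```

Call:
servo_tool --moves '[{"delta_pos":[0,0,0.12],"dr":[0,0,0],"hand":-1},{"delta_pos":[0,0,0.12],"dr":[0,0,0],"hand":-1},{"delta_pos":[0,0,0.1],"dr":[0,0,0],"hand":-1},{"delta_pos":[0,0,0.08],"dr":[0,0,0],"hand":-1},{"delta_pos":[0,0,0.02],"dr":[0,0,0],"hand":-1},{"delta_pos":[0,0,0],"dr":[0,0,0],"hand":-1}]'

```text
time: 27.75
eef_pos: [0.4834, -0.0918, 0.0115]
ee_rot: [0.793, -0.609, -0.0, 0.0]
wrist_force: [-0.2, 0.6, -0.7]
finger_gap: 0.0852
```

Call:
servo_tool --moves '[{"delta_pos":[0,0,0],"dr":[0,0,0],"hand":1},{"delta_pos":[0,0,0],"dr":[0,0,0],"hand":1},{"delta_pos":[0,0,0],"dr":[0,0,0],"hand":1},{"delta_pos":[0,0,0],"dr":[0,0,0],"hand":1},{"delta_pos":[0,0,0],"dr":[0,0,0],"hand":1},{"delta_pos":[0,0,0],"dr":[0,0,0],"hand":1},{"delta_pos":[0,0,0],"dr":[0,0,0],"hand":1},{"delta_pos":[0,0,0],"dr":[0,0,0],"hand":1},{"delta_pos":[0,0,0],"dr":[0,0,0],"hand":1}]' --grip_force 30

```text
time: 28.65
eef_pos: [0.4837, -0.0926, 0.0121]
ee_rot: [0.793, -0.609, 0.0, -0.0]
wrist_force: [-1.3, 1.1, 5.8]
finger_gap: 0.0045
```

```bash
python3 plan.py '[[0.507,0.045,0.0115,-1.567]]' 1 .028 4; python3 -c "
from h import *
s=bot.sense();print(s['eef_pos'],s['wrist_force'],s['finger_gap'])"
```

```text
1 [-0.127, -0.058, 0.001] [0.0, 0.0, 0.489]
2 [-0.13, -0.051, 0.0] [0.0, 0.0, 0.489]
3 [-0.132, -0.045, 0.001] [-0.001, 0.0, 0.489]
4 [-0.134, -0.038, 0.0] [0.0, -0.001, 0.49]
5 [-0.136, -0.03, 0.001] [-0.001, 0.0, 0.489]
[ 0.48372366 -0.09255201  0.01206322] [-1.34868793  1.08490363  5.79196152] 0.0044716370455449
```

Call:
servo_tool --moves '[{"delta_pos":[-0.127,-0.058,0],"dr":[0,0,0.489],"hand":1},{"delta_pos":[-0.13,-0.051,0],"dr":[0,0,0.489],"hand":1},{"delta_pos":[-0.132,-0.045,0],"dr":[0,0,0.489],"hand":1},{"delta_pos":[-0.134,-0.038,0],"dr":[0,0,0.489],"hand":1},{"delta_pos":[-0.136,-0.03,0],"dr":[0,0,0.489],"hand":1},{"delta_pos":[0,0,0],"dr":[0,0,0],"hand":1},{"delta_pos":[0,0,0],"dr":[0,0,0],"hand":1}]'

```text
time: 29.35
eef_pos: [0.5073, 0.0469, 0.012]
ee_rot: [0.71, -0.705, -0.0, -0.001]
wrist_force: [-0.1, 4.9, 4.0]
finger_gap: 0.0045
```

```bash
python3 m4.py pics/w6.png; python3 plan.py '[[0.5062,0.24,0.012,-1.567]]' 1 .025 4
```

```text
29.35 [0.5073 0.0469 0.012 ] -1.5637575887997013 [-0.0794  4.9442  4.0174] 0.00445097780318902
scene tray 2856 [0.505  0.1481 0.0108] 0.19078256302521007 rigid guess [0.5065 0.1494 0.007 ]
top tray 1830 [ 0.5094  0.1604 -0.0639] 0.455327868852459 rigid guess [0.5065 0.1494 0.007 ]
1 [-0.122, 0.0, 0.0] [-0.001, 0.001, -0.001]
8 [-0.123, 0.0, 0.0] [0.0, 0.0, 0.0]
```

View pics/w6.png

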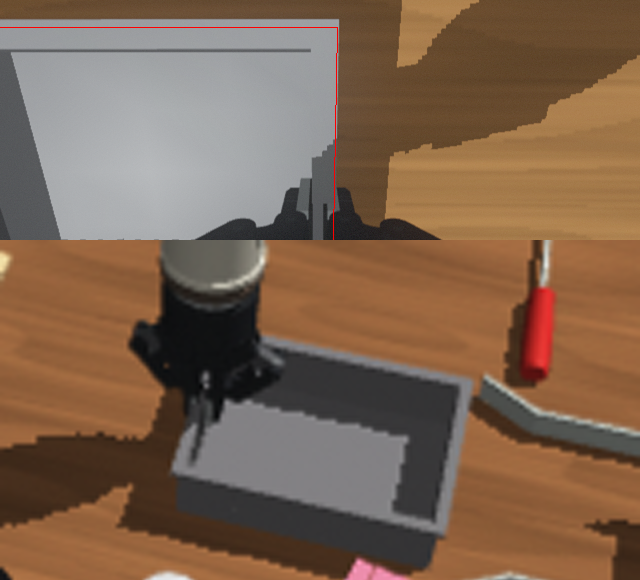

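Call:
servo_tool --moves '[{"delta_pos":[-0.122,0,0],"dr":[0,0,0],"hand":1},{"delta_pos":[-0.122,0,0],"dr":[0,0,0],"hand":1},{"delta_pos":[-0.122,0,0],"dr":[0,0,0],"hand":1},{"delta_pos":[-0.122,0,0],"dr":[0,0,0],"hand":1},{"delta_pos":[-0.122,0,0],"dr":[0,0,0],"hand":1},{"delta_pos":[-0.122,0,0],"dr":[0,0,0],"hand":1},{"delta_pos":[-0.122,0,0],"dr":[0,0,0],"hand":1},{"delta_pos":[-0.1,0,0],"dr":[0,0,0],"hand":1},{"delta_pos":[0,0,0],"dr":[0,0,0],"hand":1},{"delta_pos":[0,0,0],"dr":[0,0,0],"hand":1}]'

```text
time: 30.6
eef_pos: [0.5067, 0.2358, 0.012]
ee_rot: [0.708, -0.706, 0.0, -0.001]
wrist_force: [0.0, 5.3, 3.2]
finger_gap: 0.0043
```

Call:
servo_tool --moves '[{"delta_pos":[-0.03,0,0],"dr":[0,0,0],"hand":1},{"delta_pos":[-0.03,0,0],"dr":[0,0,0],"hand":1},{"delta_pos":[-0.03,0,0],"dr":[0,0,0],"hand":1},{"delta_pos":[0,0,0],"dr":[0,0,0],"hand":1}]'

```text
time: 31.0
eef_pos: [0.5074, 0.2491, 0.012]
ee_rot: [-0.707, 0.707, -0.002, -0.002]
wrist_force: [-0.5, -3.1, 9.3]
finger_gap: 0.0047
```

Call:
servo_tool --moves '[{"delta_pos":[-0.02,0,0],"dr":[0,0,0],"hand":1},{"delta_pos":[-0.02,0,0],"dr":[0,0,0],"hand":1},{"delta_pos":[0,0,0],"dr":[0,0,0],"hand":1},{"delta_pos":[0,0,0],"dr":[0,0,0],"hand":1}]'

```text
time: 31.4
eef_pos: [0.5076, 0.2563, 0.012]
ee_rot: [-0.707, 0.707, -0.002, -0.002]
wrist_force: [-0.8, -5.0, 10.3]
finger_gap: 0.0044
```

Call:
servo_tool --moves '[{"delta_pos":[-0.02,0,0],"dr":[0,0,0],"hand":1},{"delta_pos":[-0.02,0,0],"dr":[0,0,0],"hand":1},{"delta_pos":[0,0,0],"dr":[0,0,0],"hand":1},{"delta_pos":[0,0,0],"dr":[0,0,0],"hand":1}]'

```text
time: 31.8
eef_pos: [0.5077, 0.2643, 0.012]
ee_rot: [-0.707, 0.707, -0.002, -0.002]
wrist_force: [-0.1, -5.2, 9.0]
finger_gap: 0.0045
```

Call:
servo_tool --moves '[{"delta_pos":[-0.015,0,0],"dr":[0,0,0],"hand":1},{"delta_pos":[-0.015,0,0],"dr":[0,0,0],"hand":1},{"delta_pos":[0,0,0],"dr":[0,0,0],"hand":1},{"delta_pos":[0,0,0],"dr":[0,0,0],"hand":1}]'

```text
time: 32.2
eef_pos: [0.5078, 0.2699, 0.012]
ee_rot: [-0.707, 0.707, -0.002, -0.002]
wrist_force: [1.2, -5.4, 9.3]
finger_gap: 0.0043
```

Call:
servo_tool --moves '[{"delta_pos":[-0.015,0,0],"dr":[0,0,0],"hand":1},{"delta_pos":[-0.015,0,0],"dr":[0,0,0],"hand":1},{"delta_pos":[0,0,0],"dr":[0,0,0],"hand":1},{"delta_pos":[0,0,0],"dr":[0,0,0],"hand":1}]'

```text
time: 32.6
eef_pos: [0.5079, 0.2721, 0.012]
ee_rot: [-0.706, 0.708, -0.004, -0.004]
wrist_force: [-0.4, -12.8, 16.1]
finger_gap: 0.0046
```

Call:
servo_tool --moves '[{"delta_pos":[-0.01,0,0],"dr":[0,0,0],"hand":1},{"delta_pos":[-0.01,0,0],"dr":[0,0,0],"hand":1},{"delta_pos":[0,0,0],"dr":[0,0,0],"hand":1},{"delta_pos":[0,0,0],"dr":[0,0,0],"hand":1}]'

```text
time: 33.0
eef_pos: [0.5079, 0.272, 0.012]
ee_rot: [-0.705, 0.709, -0.005, -0.007]
wrist_force: [-3.2, -22.2, 22.4]
finger_gap: 0.0046
```

Call:
servo_tool --moves '[{"delta_pos":[0.02,0,0],"dr":[0,0,0],"hand":1},{"delta_pos":[0,0,0],"dr":[0,0,0],"hand":1},{"delta_pos":[0,0,0],"dr":[0,0,0],"hand":-1},{"delta_pos":[0,0,0],"dr":[0,0,0],"hand":-1},{"delta_pos":[0,0,0],"dr":[0,0,0],"hand":-1},{"delta_pos":[0,0,0],"dr":[0,0,0],"hand":-1},{"delta_pos":[0,0,0],"dr":[0,0,0],"hand":-1}]'

```text
time: 33.7
eef_pos: [0.5056, 0.2818, 0.0115]
ee_rot: [0.709, -0.706, -0.0, 0.0]
wrist_force: [0.1, 0.5, 0.5]
finger_gap: 0.0761
```

Call:
servo_tool --moves '[{"delta_pos":[0.04,0,0],"dr":[0,0,0],"hand":-1},{"delta_pos":[0,0,0],"dr":[0,0,0],"hand":-1},{"delta_pos":[0,0,-0.1],"dr":[0,0,0],"hand":-1},{"delta_pos":[0,0,-0.2],"dr":[0,0,0],"hand":-1},{"delta_pos":[0,0,-0.22],"dr":[0,0,0],"hand":-1},{"delta_pos":[0,0,-0.22],"dr":[0,0,0],"hand":-1},{"delta_pos":[0,0,-0.22],"dr":[0,0,0],"hand":-1},{"delta_pos":[0.2,0,0],"dr":[0,0,0],"hand":-1},{"delta_pos":[0.2,0,0],"dr":[0,0,0],"hand":-1},{"delta_pos":[0.2,0,0],"dr":[0,0,0],"hand":-1}]'

```text
time: 34.7
eef_pos: [0.5063, 0.1523, 0.2043]
ee_rot: [0.709, -0.705, 0.001, -0.0]
wrist_force: [0.8, -0.4, -0.3]
finger_gap: 0.0856
```

Call:
servo_tool --moves '[{"delta_pos":[0.2,0,0],"dr":[0,0,0],"hand":-1},{"delta_pos":[0.2,0,0],"dr":[0,0,0],"hand":-1},{"delta_pos":[0.1,0,0],"dr":[0,0,0],"hand":-1},{"delta_pos":[0,0,0],"dr":[0,0,0],"hand":-1},{"delta_pos":[0,0,0],"dr":[0,0,0],"hand":-1},{"delta_pos":[0,0,0],"dr":[0,0,0],"hand":-1}]'

```text
time: 35.3
eef_pos: [0.5067, 0.0552, 0.204]
ee_rot: [0.709, -0.705, -0.0, -0.0]
wrist_force: [-0.0, -0.3, -0.2]
finger_gap: 0.0853
```

```bash
cat > m5.py <<'E'
from h import *
np.set_printoptions(precision=4,suppress=True)
F=[bot.grab_frame("scene"),bot.grab_frame("top")]; print(bot.sense()["eef_pos"])
Z=np.zeros((400,640),bool)
for q,p0,d,z0 in [("carton_top",(.4943,-.2476,-.06),(.13,.06,.08),.079),("carton_low",(.4935,-.2474,-.06),(.18,.062,.055),.024),("tray",(.507,.373,0),(.16,.22,.06),0)]:
    for f in F:
        m=mask_at(f,q,(p0[0],p0[1],z0+d[2]/2))
        ig=Z if q!="carton_low" else hull(f,(.4943,-.2476,-.06),(.13,.06,.08),.079)>0
        if m is not None: print(q,m.sum(),*fit([(f,m.astype(float),ig)],p0,d,z0))
for q in ("reel","can","mug","spare_carton","screwdriver","crimper"):
    m=bot.mark_of(F[0],q)[:1]; print(q,[back(F[0],k["xy"],0)[:2] for k in m])
a=cv2.cvtColor(F[1]["pixels"],cv2.COLOR_RGB2BGR)[150:270,130:460]
b=cv2.cvtColor(F[0]["pixels"],cv2.COLOR_RGB2BGR)[120:300,190:530]
cv2.imwrite("pics/fin.png",np.vstack([cv2.resize(a,(600,218),interpolation=2),cv2.resize(b,(600,318),interpolation=2)]))
E
python3 m5.py
```

```text
[0.5067 0.0554 0.2039]
carton_top 1079 [ 0.494  -0.2458 -0.0354] 0.04176320667284523
carton_top 714 [ 0.4938 -0.2477 -0.0795] 0.061274509803921566
carton_low 571 [ 0.4942 -0.2489 -0.0536] 0.05111646234676007
carton_low 177 [ 0.4933 -0.2531 -0.0722] 0.18891242937853106
tray 3222 [0.4979 0.3731 0.0459] 0.16750077591558038
tray 2545 [0.5115 0.3705 0.0171] 0.08212180746561885
reel [array([0.4206, 0.4828])]
can [array([0.7587, 0.0847])]
mug [array([ 0.2788, -0.3624])]
spare_carton [array([ 0.7453, -0.2637])]
screwdriver [array([0.2794, 0.2935])]
crimper [array([ 0.496 , -0.5658])]
```

View pics/fin.png

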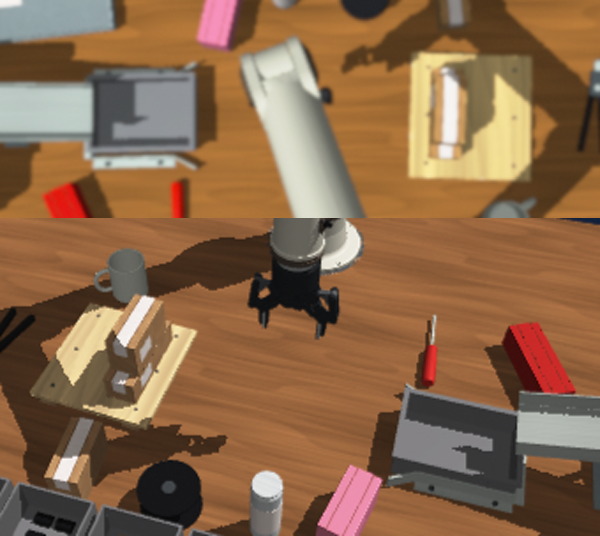

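```bash
python3 - <<'E'
from h import *
np.set_printoptions(precision=4,suppress=True)
out=[]
for n in("scene","top"):
    f=bot.grab_frame(n); m=mask_at(f,"tray",(.507,.34,.03)); b=[c["region"] for c in bot.silhouettes(f,"bay")[:1]]
    ig=cv2.dilate(b[0].astype(np.uint8),np.ones((3,3)))>0 if b else np.zeros((400,640),bool)
    # ignore the chute strip too
    pts=proj(f,np.array([(.506+a,.455+y,.105+y*.23) for a,y in((-.07,-.01),(.07,-.01),(.07,.3),(-.07,.3))])).astype(np.int32)
    k=np.zeros((400,640),np.uint8); cv2.fillConvexPoly(k,cv2.convexHull(pts),1); ig=ig|(k>0)
    print(n,*fit([(f,m.astype(float)*~ig,ig)],(.507,.373,0.),(.16,.22,.06),0,(.008,.008,.05)))
    im=cv2.cvtColor(f["pixels"],cv2.COLOR_RGB2BGR); c=proj(f,(.506,.36,.03))[0].astype(int); x0,y0=c-[50,35]; S=7
    z=cv2.resize(im[y0:y0+70,x0:x0+100],None,fx=S,fy=S,interpolation=2)[:,:]
    def dr(P,col): cv2.polylines(z,[((proj(f,np.array(P))-[x0,y0]+.5)*S).astype(np.int32)],False,col,1)
    C=corners((.508,.3745,0),(.16,.22,.06),0)[4:]; dr(np.vstack([C,C[:1]]),(0,0,255))
    C=corners((.508,.3745,0),(.15,.21,.06),0)[:4]; dr(np.vstack([C,C[:1]]),(255,0,255))
    for s in(-1,1): dr([(.506+s*.11,.263,.028),(.506+s*.082,.311,.028),(.506+s*.082,.481,.028)],(0,255,0))
    out.append(cv2.resize(z,(420,294)) if 0 else z[60:360])
cv2.imwrite("pics/fin2.png",np.vstack(out))
E
```

```text
scene [0.5109 0.3769 0.0086] 0.01046264855687606
top [ 0.5109  0.3757 -0.0016] 0.016129889455782313
```

View pics/fin2.png

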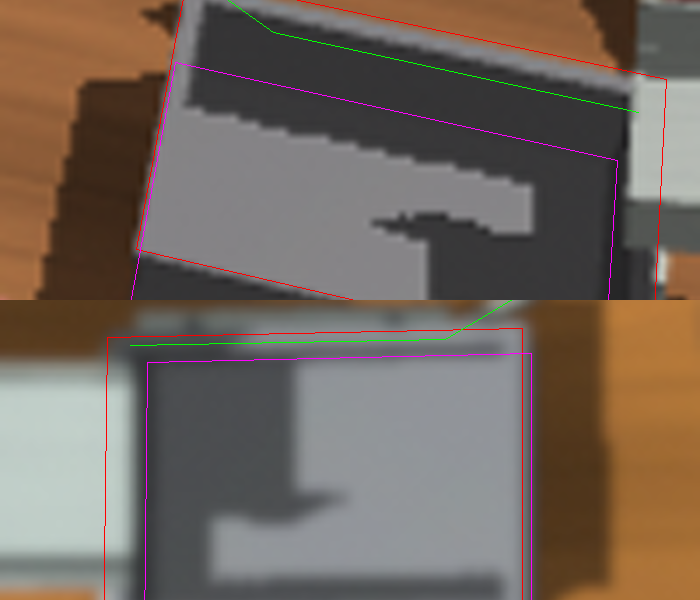

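```bash
python3 -c "
from cell import bot
print(bot.sense()['time']); bot.sign_off()"
```

```text
36.3
the job is handed in; nothing more can be done
```

I restacked both cartons on the skid and slid the tray into the bay without lifting it. The job was handed in at 36.3 s; no verdict is reported.

**Cartons:** carton_low lies near (0.494, -0.249), about square with the skid. carton_top is on it, and the two centres agree to about 3 mm in the scene camera. The top camera sees little of carton_low; its weak fit gave about 5 mm.

**Tray:** I gripped the tray by its rear wall and pushed it until the force rose to 22 N with no further movement. Fits from both cameras put it at about (0.511, 0.376), within 0.01 rad of parallel to the bay.

**Checks that failed or disagreed:**
- **First tray grip:** it missed. The fingertips sat about 40 mm higher than the stated tool point suggested, so I regripped lower, and that held.
- **Bay position:** my estimate was (0.506, 0.371), so the tray reads about 5 mm past it in both x and y. The firm stop suggests the bay estimate is off in y; the x difference is within the 7 mm side play between the rails.
- **Bystanders:** five of the six still read close to where they started, and the mug reads about 20 mm off in the scene camera. The reel detection at the end was a false hit elsewhere, but the last picture shows it standing in place.

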